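# Load the shaker-table mould station and lock the keeper bar

### The arm

A 6-joint arm with a two-finger parallel gripper is mounted at the origin on the work surface. World frame = base frame: x ahead of the robot, y to its left, z up, the work surface at z = 0. Lengths are in m, angles in rad, forces in N, time in s.
With the tool pointing down it reaches from about 0.375 to 0.975 m from the base axis. Payload 3.8 kg.
Tool frame: the origin (TCP) lies midway between the tips of the shut fingers; the grasp point (between the pads) lies 19 mm behind it; x points along the fingers, z is the direction in which the jaws open and shut, and the axes are right-handed (so a half turn about x gives the same grasp; the last joint's range is limited). The gripper opens to 85 mm and grips with 20 to 120 N. Pads are 22 mm wide; open, the fingers measure 114 mm over their backs; the gripper's body (76 mm by 85 mm) begins 54 mm behind the grasp point. The pads swing forward as they close: fully open they stand 13 mm farther back than shut.
Start: joints at [1.309, 0.264, 1.604, -0, 1.274, -0.037], TCP at [0.15, 0.658, 0.199] pointing down, gripper open.
Joint ranges: [-2.63, 2.63], [-0.94, 2.18], [0.31, 2.57], [-1.31, 4.45], [0, 2.66], [-2.55, 2.55]. Speed limits (rad/s): [2.57, 2.57, 3.14, 3.14, 3.14, 3.14].

### API

Orientations are given as a rotation vector (axis times angle).
In Python, from workcell import * gives the robot as it stands. The module is installed in compiled form; this text tells all that it offers.
- The arm moves only by the tool carry_out, never from a script. Its arguments are lists of equal length, an entry for each row: "offset": the shift along the tool's x, y, z in cm, a list of three; "delta_rot": the turn, a rotation vector about the tool's x, y, z in degrees, a list of three. A call has exactly 5 rows; each row shifts and turns the commanded pose from where the row before left it, along the tool's axes as they then stand; what a row does not reach is not made up. A row lasts 1/12 s, in which the tool goes at most 41.7 mm and 7.16 degrees, less where a joint would pass 70% of its speed; a pose out of reach is approached as far as the arm can. A call is refused whole if a number of a shift passes 4.17 or a number of a turn 7.16, either way. A call with a gripper value outside its range is refused whole. "fingers" is the opening, from -1 (shut) to 1 (fully open), set as the call begins (left out, the last holds). The fingers move at their own pace and stop on an object; "newtons" is the grip in N (left out, the last holds). Time passes only in rows, so rows that do not move let the fingers close, or fill a call up. It gives the time, the measured TCP pose, the force and the opening at its end, in the units of the state.
- read_state(): the state, without advancing time (a new reading comes with each control period).
- read_camera(name): name is "side" or "top"; returns (picture, depth): 480x640x3 uint8, red, green, blue; 480x640 float32, m along the optical axis (not along the pixel's ray), 0 where there is no reading.
- get_calibration(name): a dict with "fx", "fy", "cx", "cy" (pixels), "distortion" ([k1, k2, p1, p2, k3] as OpenCV has them; the pictures are not rectified), "R" (3x3) and "t" (3): a world point X has camera coordinates R X + t. Camera axes: x right, y down, z forward; pixel columns grow to the right and rows downward; lengths in m; the calibration is good to about 2 mm. A picture is of the moment at which its call begins. get_calibration takes no time and is no camera call.
- finish_job(): hands the job in, once; it reports no verdict.
The state is a dict: "time": time; "q": joint angles; "joint_vel": joint speeds; "joint_torque": joint torques, N m; "tool_pos": TCP position; "tcp_rot": TCP orientation; "wrist_force": force on the tool from outside, world axes, zero at the start; "torque": the same for the moment, N m; "width": opening from 0.0 (shut) to 1.0 (fully open).
Only numpy, scipy, OpenCV 4.12 (cv2) and the standard library are available. Lean on these libraries where they do the work, as an engineer would, in place of code of your own. Each camera call takes 0.05 s, during which the arm holds its last target. There are 200 camera calls.

### The job

Get the mould station ready: put each chocolate mould on the table into a lane of its own, grooved end first, and slide it under the raised red keeper bar fully home against the end stop. Then, with the T-handle key, tighten the sunken screw clockwise all the way so that the bar drops into the grooves of all the moulds, and stand the key back upright, fully down in its blue holder. Leave the bowl, the jar and the white tub alone.

Things in the scene. Friction and masses are not known exactly. Their poses are not given: they have to be found in the camera images.
- station: Fixed station, yaw about 0. Origin on the table under the screw's axis; x points along the lanes from their open (robot) end to the end stop. Base plate 12 mm thick from x = -200 to +55 mm, y = +-150 mm. Three lanes 64 mm wide, centred on y = -76, 0, +76 mm, between blue rails 12 mm wide, 14 mm tall above the plate, starting at x = -106 mm; the plate before them is bare.
- lane1 (a point): Where a mould's centre is when home in the lane at y = -76 mm of the station: x = -30 mm, 24 mm above the table. Axes as the station. The mould then butts on the end stop (face at x = +35 mm, 30 mm tall), its groove is at x = 0 under the bar, its rear end at x = -95 mm.
- lane2 (a point): The same for the middle lane.
- lane3 (a point): The same for the lane at y = +76 mm.
- socket_mouth (a point): Centre of the upper mouth of the steel collar (42 mm outside, 29 mm bore, 85 to 125 mm above the table) that stands in the middle of the gantry beam, over the screw. The beam crosses all lanes at station x = 0: 40 mm wide, 300 mm long, underside 66 and top 85 mm above the table, posts at y = +-137 mm. The socket's floor is 40 mm below this point.
- screw (a joint): Brass screw sunk in the collar, vertical axis. Value in rad: 0 = bar up, grows clockwise seen from above, stop at 2.4 = bar right down. Starts at 0 to 0.25, takes about 0.1 Nm, stays where left. Square socket 16 mm across flats, 22 mm deep, its top 18 mm below the collar's mouth; flats are square to the station's axes at 0 and turn with the screw. Fingers cannot reach it.
- keeper (a joint): Red keeper bar, 10 mm (x) x 236 x 20 mm tall, under the beam across all lanes. Value: how far lowered (m). At 0 its underside is 42 mm above the table, 6 mm over the tops of moulds in the lanes; it goes down 6.25 mm per radian of the screw, to 15 mm. It drops into the grooves if every mould is home; else it lands on a mould and the screw stops.
- mould_a_center (a point): Chocolate mould, a rigid brown tray 130 x 56 x 24 mm tall, 0.17 to 0.35 kg, dark cavities on top, lying flat. Point: its centre, 12 mm up. x axis: along its length towards the grooved end; z up. A cross groove 22 mm wide, 14 mm deep, crosses its top 30 mm from the centre towards +x (35 mm from that end). May be absent (None).
- mould_b_center (a point): Chocolate mould, a rigid brown tray 130 x 56 x 24 mm tall, 0.17 to 0.35 kg, dark cavities on top, lying flat. Point: its centre, 12 mm up. x axis: along its length towards the grooved end; z up. A cross groove 22 mm wide, 14 mm deep, crosses its top 30 mm from the centre towards +x (35 mm from that end). May be absent (None).
- mould_c_center (a point): Chocolate mould, a rigid brown tray 130 x 56 x 24 mm tall, 0.17 to 0.35 kg, dark cavities on top, lying flat. Point: its centre, 12 mm up. x axis: along its length towards the grooved end; z up. A cross groove 22 mm wide, 14 mm deep, crosses its top 30 mm from the centre towards +x (35 mm from that end). May be absent (None).
- mould_a_groove (a point): Middle of the groove of that mould, 12 mm above its underside, 30 mm from its centre; axes as the mould.
- mould_b_groove (a point): Middle of the groove of that mould, 12 mm above its underside, 30 mm from its centre; axes as the mould.
- mould_c_groove (a point): Middle of the groove of that mould, 12 mm above its underside, 30 mm from its centre; axes as the mould.
- key_hub (a point): T-handle key, 142 mm tall, 0.4 kg, upright. Point: centre of its square orange hub (26 x 26 mm; bare from 20 mm above to 23 mm below this point), gripped from above across either pair of faces. z up, x along the black T bar (14 mm thick, 90 mm long, axis 31 mm below). Square steel shank, 14 mm across flats, parallel to the hub's faces.
- key_tip (a point): Tip of the key, 122 mm below the hub point on its axis: a cone 8 mm across at the end, widening to 14 mm over 8 mm.
- key: The key as a whole; origin at its tip, axes as the hub.
- holder: Blue block 60 x 60 x 65 mm, fixed, origin under its centre, that holds the key: square hole 15.5 mm across, 58 mm deep, sides parallel to the block's. The stowed key's tip is 7 mm above the table.
- bowl: Steel bowl, 130 mm across, 60 mm tall, to be left alone. Origin under its centre.
- jar: Amber jar, 56 mm across, 70 mm tall, to be left alone. Origin under its centre.
- tub: White open tub 160 x 110 x 70 mm, to be left alone. Origin under its centre.
Things that resemble listed ones, but are neither listed nor needed, are in the scene too. What is shaped like the part that bears mould_a_center but green or yellow is not meant.

How it is judged:
On the way, in this order (a step that is already met when the one before it is completed fails the run):
1. every mould fully home in a lane, grooved end first (x of mould_a_groove in the frame of station between -0.006 and 0.006 m and x of each of mould_a_center, mould_b_center, mould_c_center in the frame of station below -0.02 m and z of each of mould_a_center, mould_b_center, mould_c_center in the frame of station below 0.029 m and (horizontal distance between mould_a_center and lane1 below 0.009 m or horizontal distance between mould_a_center and lane2 below 0.009 m or horizontal distance between mould_a_center and lane3 below 0.009 m) and x of mould_b_groove in the frame of station between -0.006 and 0.006 m and (horizontal distance between mould_b_center and lane1 below 0.009 m or horizontal distance between mould_b_center and lane2 below 0.009 m or horizontal distance between mould_b_center and lane3 below 0.009 m) and x of mould_c_groove in the frame of station between -0.006 and 0.006 m and (horizontal distance between mould_c_center and lane1 below 0.009 m or horizontal distance between mould_c_center and lane2 below 0.009 m or horizontal distance between mould_c_center and lane3 below 0.009 m)), for 0.2 s.
2. with every mould home and the key in the socket, the screw is tightened all the way (all of step 1 and value of joint screw above 2.2 rad and horizontal distance between key_tip and socket_mouth below 0.008 m and height (world z) of key_tip below 0.107 m), for 0.2 s.
At the end, for the whole second after the job is handed in: Every mould home in a lane (groove within 6 mm of the bar, centre within 9 mm of the home point, flat, grooved end to the stop); screw past 2.2 rad, bar lowered over 12.5 mm; key at rest in its holder, tip within 8 mm of the axis and below 15 mm, tilt under 0.1 rad (all of step 1 and value of joint screw above 2.2 rad and value of joint keeper above 0.0125 m and horizontal distance between key_tip and holder below 0.008 m and height (world z) of key_tip below 0.015 m and angle between key_hub's own z axis and vertical below 0.1 rad and linear speed of key below 0.02 m/s); the robot touches nothing.
It fails at once if the bowl, jar or tub is shoved more than 30 mm or tipped (distance of any of bowl, jar, tub from where it was at the start of the episode above 0.03 m or angle between any of bowl, jar, tub's own z axis and vertical above 0.4 rad).
Of mould_a, mould_b, mould_c only 2 to 3 are there at a start; the rules pass over those that are not, and their reading is None.
At some moment in a run one of mould_a, mould_b, mould_c may be knocked a few centimetres aside while the robot is not near it.
It also fails if it takes over 210 s, if anything falls off the work surface, if the arm or the gripper's body presses on something with over 40 N, if the wrist force passes 120 N, or if a joint passes its speed limit or range.

## Working session

There is one attempt and no reset: what is moved stays moved. The work goes in short steps, Python scripts to look and compute and a tool call to move; the robot and the scene stay as the last step left them, time stands still between calls to the robot, and variables do not carry over. Pictures are saved under pics/ and viewed, about 12 in all and at most 16, crops included, and the job is handed in when it is done.

Besides the shell and the picture viewer there is one more tool, called after "Emit:" as name(argument=value, ...) on one line, values as JSON. carry_out: Moves the arm, as the interface text tells. Its arguments: {"type":"object","properties":{"offset":{"type":"array"},"delta_rot":{"type":"array"},"fingers":{"type":"number"},"newtons":{"type":"number"}},"required":["offset","delta_rot"]}

```bash
mkdir -p pics; cat > h.py <<'E'
from workcell import *
import numpy as np, cv2
from scipy.spatial.transform import Rotation as Ro
def snap(n):
    im,d=read_camera(n); return im,d
def cal(n):
    c=get_calibration(n); K=np.array([[c['fx'],0,c['cx']],[0,c['fy'],c['cy']],[0,0,1]]); return K,np.array(c['distortion'],float),np.array(c['R']),np.array(c['t'])
def ray(n,px,z):
    "pixels -> world points on plane z"
    K,D,R,t=cal(n); u=cv2.undistortPoints(np.float64(px).reshape(-1,1,2),K,D)[:,0]
    d=np.c_[u,np.ones(len(u))]@R; o=-R.T@t
    return o+d*((np.broadcast_to(z,len(u))-o[2])/d[:,2])[:,None]
def cloud(n,dep):
    K,D,R,t=cal(n); v,u=np.mgrid[:480,:640]
    p=cv2.undistortPoints(np.float64(np.c_[u.ravel(),v.ravel()]).reshape(-1,1,2),K,D)[:,0]
    z=dep.reshape(-1,1); P=(np.c_[p,np.ones(len(p))]*z-t)@R
    P[z[:,0]<=0]=np.nan; return P.reshape(480,640,3)
def save(im,f): cv2.imwrite('pics/'+f,cv2.cvtColor(im,cv2.COLOR_RGB2BGR))
def px(n,X):
    K,D,R,t=cal(n); return cv2.projectPoints(np.float64(X).reshape(-1,1,3),cv2.Rodrigues(R)[0],t,K,D)[0][:,0]
E
python3 - <<'E'
from h import *
for n in('top','side'):
    im,d=snap(n); save(im,n+'0.png'); np.save(n+'0.npy',d)
    K,D,R,t=cal(n); print(n,K[0,0],D,R.round(3).tolist(),(-R.T@t).round(3))
s=read_state(); print(s)
print(Ro.from_rotvec(s['tcp_rot']).as_matrix().round(3))
E
```

```text
top 559.099150034152 [-0.10964068  0.          0.          0.          0.        ] [[0.002, -1.0, 0.002], [-0.988, -0.002, -0.153], [0.153, -0.002, -0.988]] [0.301 0.029 1.539]
side 551.3216632693374 [-0.00789054  0.          0.          0.          0.        ] [[-0.992, -0.125, -0.013], [-0.075, 0.678, -0.731], [0.1, -0.724, -0.682]] [0.35  1.292 1.303]
{'time': 0.1, 'q': array([ 1.30911462e+00,  2.64712483e-01,  1.60528350e+00,  1.11122146e-05,
        1.27370765e+00, -3.69086165e-02]), 'joint_vel': array([-0.00080435, -0.00171012, -0.00194817, -0.00138335,  0.00117376,
        0.00229948]), 'joint_torque': array([-4.80589188e-04, -5.16707253e+01, -3.68588448e+01, -8.07560082e-05,
        6.30637369e-03,  5.41509536e-06]), 'tool_pos': array([0.15025599, 0.65729114, 0.19803837]), 'tcp_rot': array([-1.04333648,  1.30892714,  1.04125385]), 'wrist_force': array([-0.07993833,  0.58965924,  1.37091122]), 'torque': array([0.026015  , 0.03555115, 0.02925954]), 'width': 1.0044979535903988}
[[-0.001 -0.975  0.223]
 [-0.002  0.223  0.975]
 [-1.     0.    -0.002]]
```

View pics/top0.png

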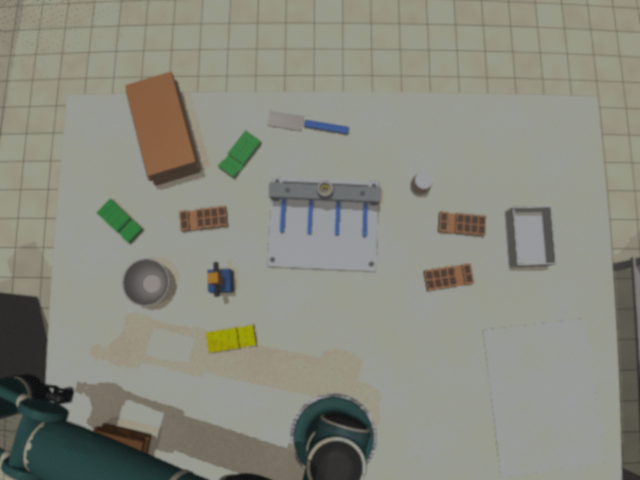

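View pics/side0.png

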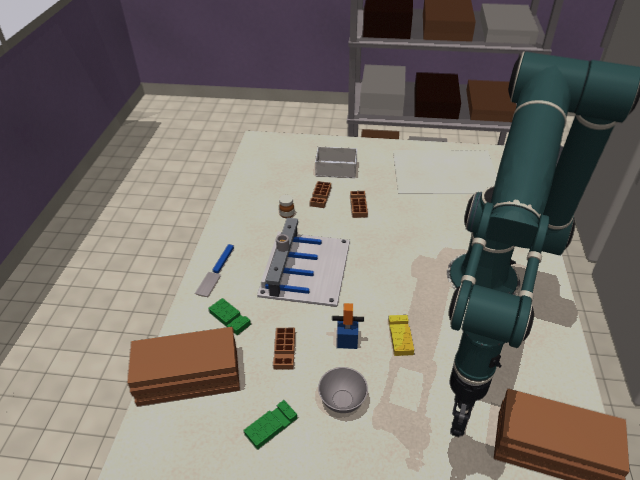

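The pictures show three brown moulds at top pixels (204,219), (462,224) and (449,277). The key stands in its holder at (220,280), and the station is around (325,225). The bowl is at (147,282), the jar at (422,183) and the tub at (530,237). Next I'll measure these.

```bash
cat >> h.py <<'E'
def moulds(im,d=None,n='top',z=.024):
    hsv=cv2.cvtColor(im,cv2.COLOR_RGB2HSV); m=cv2.inRange(hsv,(3,90,40),(16,255,230))
    m=cv2.morphologyEx(m,cv2.MORPH_CLOSE,np.ones((7,7))); out=[]
    for c in cv2.findContours(m,0,1)[0]:
        if 400<cv2.contourArea(c)<2500:
            w=ray(n,c.reshape(-1,2),z); (x,y),(a,b),th=cv2.minAreaRect(np.float32(w[:,:2]*1000))
            if a<b:a,b,th=b,a,th+90
            out.append((x,y,a,b,(th+90)%180-90,c.reshape(-1,2).mean(0)))
    return out
E
python3 - <<'E'
from h import *
im=cv2.cvtColor(cv2.imread('pics/top0.png'),4); d=np.load('top0.npy'); P=cloud('top',d)
for o in moulds(im):
    print(np.round(o[:5],1),o[5])
    a=np.deg2rad(o[4]); ax=np.array([np.cos(a),np.sin(a)]); 
    q=P.reshape(-1,3); r=(q[:,:2]-np.array(o[:2])/1e3); s=r@ax; l=r@[-ax[1],ax[0]]
    k=(abs(l)<.022)&(abs(s)<.07)
    print([ (round(c*1000),round(1000*np.nanmedian(q[k&(abs(s-c)<.004),2]),1)) for c in np.arange(-.06,.061,.01)])
hsv=cv2.cvtColor(im,cv2.COLOR_RGB2HSV)
def rect(m,z,lo,hi,name):
    cs=[c for c in cv2.findContours(m,0,1)[0] if lo<cv2.contourArea(c)<hi]
    for c in cs:
        w=ray('top',c.reshape(-1,2),z)*1000; print(name,c.reshape(-1,2).mean(0).round(),[np.round(v,1) for v in cv2.minAreaRect(np.float32(w[:,:2]))])
blue=cv2.inRange(hsv,(100,120,50),(125,255,255)); rect(blue,.026,60,3000,'blue')
org=cv2.inRange(hsv,(10,180,120),(20,255,255)); rect(org,.149,40,600,'orange')
# clouds by height
def hc(box,zr,name):
    q=P[box[1]:box[3],box[0]:box[2]].reshape(-1,3); q=q[(q[:,2]>zr[0])&(q[:,2]<zr[1])]*1000
    r=cv2.minAreaRect(np.float32(q[:,:2])); print(name,len(q),np.median(q[:,2]).round(1),[np.round(v,1) for v in r])
hc((195,250,245,310),(.055,.075),'holder top'); hc((195,250,245,310),(.135,.165),'hub'); hc((195,250,245,310),(.09,.13),'tbar')
hc((260,170,390,210),(.078,.095),'beam');hc((260,170,390,210),(.115,.14),'collar');hc((260,170,390,280),(.006,.018),'plate')
hc((110,250,180,320),(.03,.08),'bowl');hc((405,165,440,200),(.03,.09),'jar');hc((495,195,565,275),(.04,.09),'tub')
c=[im[210-20:210+35,170:240],im[195:250,430:500],im[250:305,420:490],im[250:305,190:260]]
c=[cv2.resize(x,(390,300),interpolation=cv2.INTER_CUBIC) for x in c]
save(np.vstack([np.hstack(c[:2]),np.hstack(c[2:])]),'crop.png')
E
```

```text
[ -1.5 565.4 154.8  46.9  73.7] [124.312 436.224]
[(-60, np.float64(100.0)), (-50, np.float64(85.2)), (-40, np.float64(76.5)), (-30, np.float64(61.2)), (-20, np.float64(66.8)), (-10, np.float64(68.8)), (0, np.float64(54.6)), (10, np.float64(61.2)), (20, np.float64(52.3)), (30, np.float64(54.8)), (40, np.float64(47.2)), (50, np.float64(47.5)), (60, np.float64(19.9))]
[ 426.9 -312.9  125.4   52.2  -81.5] [448.04918033 276.82786885]
[(-60, np.float64(22.6)), (-50, np.float64(24.1)), (-40, np.float64(23.5)), (-30, np.float64(23.6)), (-20, np.float64(24.2)), (-10, np.float64(24.8)), (0, np.float64(24.1)), (10, np.float64(25.1)), (20, np.float64(23.8)), (30, np.float64(8.6)), (40, np.float64(11.6)), (50, np.float64(24.3)), (60, np.float64(24.0))]
[ 574.  -355.   125.9   53.2   85.2] [461.53278689 223.54098361]
[(-60, np.float64(24.0)), (-50, np.float64(24.6)), (-40, np.float64(24.3)), (-30, np.float64(23.3)), (-20, np.float64(23.8)), (-10, np.float64(24.4)), (0, np.float64(24.4)), (10, np.float64(23.8)), (20, np.float64(10.3)), (30, np.float64(9.7)), (40, np.float64(22.3)), (50, np.float64
[... 583 characters left out ...]
06 65.0 [array([414.4, 306.3]), array([60.6, 63. ]), np.float64(4.0)]
hub 125 148.3 [array([414.7, 306.9]), array([27.9, 25.5]), np.float64(90.0)]
tbar 170 103.8 [array([413.5, 304. ]), array([24.2, 88.5]), np.float64(88.2)]
beam 1436 84.9 [array([649.9,  25.5]), array([298.1,  42.3]), np.float64(87.7)]
collar 117 123.7 [array([648.9,  25.7]), array([39.1, 38.6]), np.float64(89.7)]
plate 6517 11.8 [array([576.1,  24.8]), array([309.1, 363.8]), np.float64(0.0)]
bowl 728 49.6 [array([408.3, 504.7]), array([127.6, 126.5]), np.float64(65.9)]
jar 362 67.6 [array([ 683.7, -241.8]), array([52.6, 52.4]), np.float64(17.9)]
tub 845 61.0 [array([ 535.7, -542.4]), array([161.3, 115.9]), np.float64(1.7)]
```

View pics/crop.png

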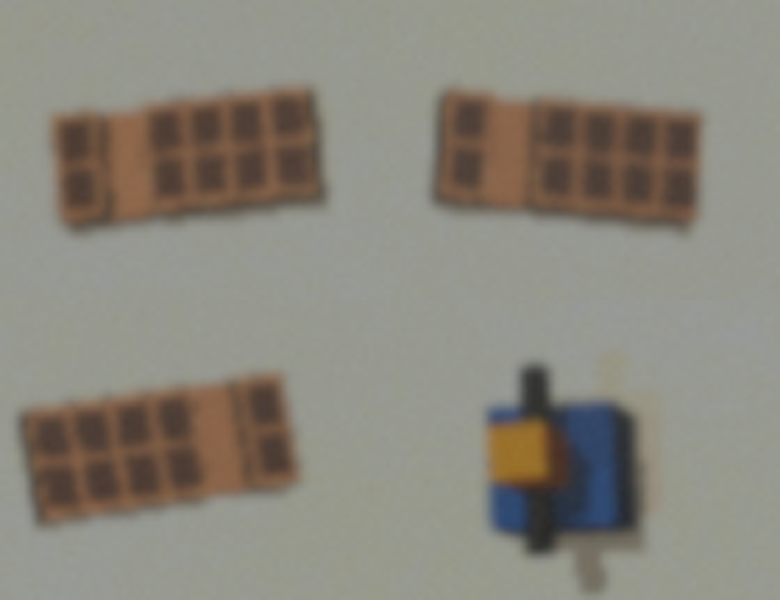

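The moulds measure about 126 x 53 mm at 24 mm height, which fits the given size. The depth profile shows the groove at the +y end of moulds 1 and 2 and at the -y end of mould 3. The station is at about (650, 25.5) and the key at about (414.5, 306). I'll write a move helper, refine the station and key poses, and then move.

```bash
cat >> h.py <<'E'
def to(x,y,z,yaw,T=None):
    "mm, deg (direction of jaw axis); prints turn first, then shift (cm) in the turned tool frame"
    s=read_state(); R0=Ro.from_rotvec(s['tcp_rot']); c,sn=np.cos(np.deg2rad(yaw)),np.sin(np.deg2rad(yaw))
    R1=Ro.from_matrix(np.array([[0,-sn,c],[0,c,sn],[-1,0,0]]))
    dr=(R0.inv()*R1).as_rotvec(degrees=True); df=R1.inv().apply(np.array([x,y,z])/10-s['tool_pos']*100)
    print('t',round(s['time'],1),'tcp',(s['tool_pos']*1000).round(1),'w',round(s['width'],3),'F',s['wrist_force'].round(1),'turn',dr.round(2),'shift',df.round(2),'q6',s['q'][5].round(2))
E
python3 - <<'E'
from h import *
im=cv2.cvtColor(cv2.imread('pics/top0.png'),4); P=cloud('top',np.load('top0.npy'))
hsv=cv2.cvtColor(im,cv2.COLOR_RGB2HSV); m=cv2.inRange(hsv,(100,90,40),(125,255,255)); 
for c in cv2.findContours(m,0,1)[0]:
    if cv2.contourArea(c)>40:
        u=c.reshape(-1,2); z=.026 if u[:,0].min()>250 else .065
        w=ray('top',u,z)*1000; print(u.mean(0).round(),[np.round(v,1) for v in cv2.minAreaRect(np.float32(w[:,:2]))])
q=P[170:212,262:388].reshape(-1,3); q=q[(q[:,2]>.08)&(q[:,2]<.09)]; k=abs(q[:,1]-.0255)<.14; q=q[k]
print('beam slope',np.rad2deg(np.polyfit(q[:,1],q[:,0],1)[0]), 'y ext',q[:,1].min(),q[:,1].max())
to(591,332,150,6.9)
E
```

```text
[226. 281.] [array([412.6, 285.8]), array([55.9, 26.6]), np.float64(1.5)]
[365. 219.] [array([586. , -84.9]), array([ 8.3, 89.7]), np.float64(89.4)]
[337. 218.] [array([588.6,  -9.8]), array([ 9.5, 89.8]), np.float64(87.5)]
[310. 217.] [array([591.4,  66.1]), array([ 9.7, 89.9]), np.float64(87.0)]
[282. 216.] [array([595.4, 141.6]), array([10.3, 87.2]), np.float64(87.8)]
[326. 126.] [array([853.1,  21.8]), array([122.6,  18.2]), np.float64(80.2)]
beam slope 2.5138475085448317 y ext -0.11449487425708899 0.16546697426248605
t 0.1 tcp [150.3 657.3 198. ] w 1.004 F [-0.1  0.6  1.4] turn [ 7.022e+01 -1.100e-01  7.000e-02] shift [  4.8  -37.59  39.85] q6 -0.04
```

Emit:
carry_out(offset=[[0,0,0],[0,0,0],[0,0,0],[0,0,0],[0,0,0]], delta_rot=[[7,0,0],[7,0,0],[7,0,0],[7,0,0],[7,0,0]], fingers=1, newtons=60)

```text
time: 0.52
tool_pos: [0.1503, 0.6575, 0.1985]
tcp_rot: [-0.571, 1.495, 0.569]
wrist_force: [0.5, 0.0, -0.2]
width: 1.001
```

Emit:
carry_out(offset=[[0,0,0],[0,0,0],[0,0,0],[0,0,0],[0,0,0]], delta_rot=[[7,0,0],[7,0,0],[7,0,0],[7,0,0],[7,0,0]])

```text
time: 0.93
tool_pos: [0.1503, 0.6575, 0.1985]
tcp_rot: [-0.094, 1.569, 0.092]
wrist_force: [-0.0, 0.1, -0.6]
width: 0.997
```

Emit:
carry_out(offset=[[0,-2.7,2.85],[0,-2.7,2.85],[0,-2.7,2.85],[0,-2.7,2.85],[0,-2.7,2.85]], delta_rot=[[0,0,0],[0,0,0],[0,0,0],[0,0,0],[0,0,0]])

```text
time: 1.35
tool_pos: [0.3094, 0.5402, 0.1987]
tcp_rot: [-0.099, 1.569, 0.097]
wrist_force: [0.6, 1.0, -0.2]
width: 0.997
```

Emit:
carry_out(offset=[[0,-2.7,2.85],[0,-2.7,2.85],[0,-2.7,2.85],[0,-2.7,2.85],[0,-2.7,2.85]], delta_rot=[[0,0,0],[0,0,0],[0,0,0],[0,0,0],[0,0,0]])

```text
time: 1.77
tool_pos: [0.4678, 0.4238, 0.1988]
tcp_rot: [-0.098, 1.569, 0.097]
wrist_force: [0.4, 0.5, 0.4]
width: 1.001
```

The station yaw is about -2.45°, from both the rails and the beam slope. Now I'll finish the approach to mould 1.

Emit:
carry_out(offset=[[1.5,-2.7,2.85],[1.5,-2.7,2.85],[1.5,-2.7,2.85],[1.5,-2.7,2.85],[0,0,0]], delta_rot=[[0,0,0],[0,0,0],[0,0,0],[0,0,0],[0,0,0]])

```text
time: 2.18
tool_pos: [0.5951, 0.3269, 0.135]
tcp_rot: [-0.098, 1.572, 0.09]
wrist_force: [-0.6, -0.1, 0.2]
width: 1.003
```

```bash
python3 - <<'E'
from h import *
im,d=snap('top'); 
for o in moulds(im): print(np.round(o[:5],1),o[5])
to(591,332,1,6.9)
E
```

```text
[ 426.9 -313.2  126.2   52.4  -81.4] [448.25203252 276.75609756]
[ 574.  -355.   125.9   53.    85.4] [461.53278689 223.54918033]
t 2.2 tcp [593.  329.3 136.2] w 1.001 F [ 0.1 -0.3 -1.3] turn [-0.06 -0.27  0.14] shift [13.52  0.29 -0.17] q6 0.35
```

Emit:
carry_out(offset=[[2.7,0.3,-0.15],[2.7,0,0],[2.7,0,0],[2.4,0,0],[0,0,0]], delta_rot=[[0,0,0],[0,0,0],[0,0,0],[0,0,0],[0,0,0]])

```text
time: 2.65
tool_pos: [0.5848, 0.3346, 0.0287]
tcp_rot: [-0.102, 1.579, 0.095]
wrist_force: [-0.8, -0.7, -1.8]
width: 1.001
```

Emit:
carry_out(offset=[[1,0,0],[1,0,0],[1,0,0],[0,0,0],[0,0,0]], delta_rot=[[0,0,0],[0,0,0],[0,0,0],[0,0,0],[0,0,0]])

```text
time: 3.07
tool_pos: [0.5901, 0.336, 0.0048]
tcp_rot: [-0.098, 1.569, 0.098]
wrist_force: [0.2, 0.2, -0.1]
width: 0.998
```

Emit:
carry_out(offset=[[0,0,0],[0,0,0],[0,0,0],[0,0,0],[0,0,0]], delta_rot=[[0,0,0],[0,0,0],[0,0,0],[0,0,0],[0,0,0]], fingers=-1, newtons=50)

```text
time: 3.48
tool_pos: [0.5906, 0.3361, 0.0053]
tcp_rot: [-0.097, 1.568, 0.098]
wrist_force: [-0.6, -0.0, -0.3]
width: 0.298
```

Emit:
carry_out(offset=[[0,0,0],[0,0,0],[0,0,0],[0,0,0],[0,0,0]], delta_rot=[[0,0,0],[0,0,0],[0,0,0],[0,0,0],[0,0,0]])

```text
time: 3.9
tool_pos: [0.5902, 0.3359, 0.0047]
tcp_rot: [-0.098, 1.569, 0.098]
wrist_force: [0.4, 0.7, -0.7]
width: 0.005
```

The fingers shut fully, so the grasp missed. I'll look before moving again.

```bash
python3 - <<'E'
from h import *
im,d=snap('side'); save(cv2.resize(im[230:430,170:470],(780,520),interpolation=2),'s1.png')
to(591,332,1,6.9)
E
```

```text
t 4.0 tcp [590.3 336.    4.7] w -0.002 F [-0.1 -0.3  0.4] turn [ 0.22 -0.    0.  ] shift [ 0.37 -0.4   0.02] q6 0.36
```

View pics/s1.png

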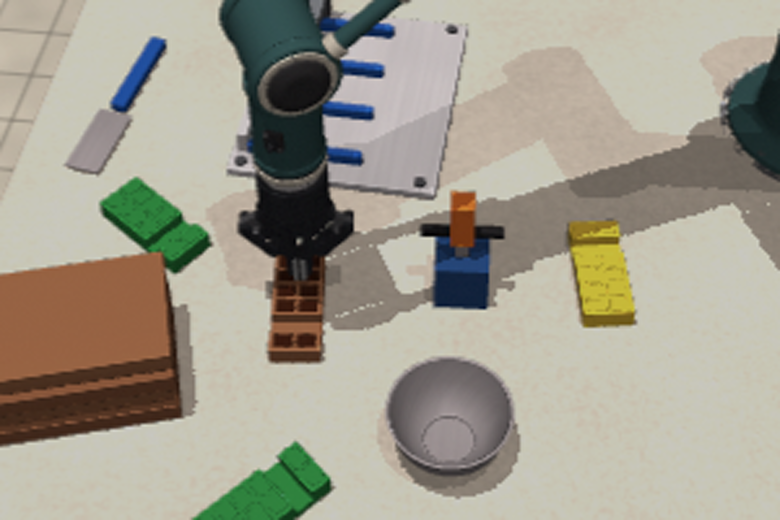

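```bash
python3 - <<'E'
from h import *
im,d=snap('side'); P=cloud('side',d)
p=px('side',read_state()['tool_pos']); print(p, (p-[170,230])*2.6)
b=cv2.inRange(cv2.cvtColor(im,cv2.COLOR_RGB2HSV),(3,90,20),(18,255,255))>0
q=P[310:375,265:310][b[310:375,265:310]]*1000; print(np.nanpercentile(q,[2,10,50,90,98],axis=0).round(1))
e=q[q[:,2]>20]; print(cv2.minAreaRect(np.float32(e[:,:2])),cv2.minAreaRect(np.float32(e[e[:,1]>370][:,:2])))
E
```

```text
[[285.70711705 341.87261102]] [[300.83850433 290.86878865]]
[[559.1 307.3   3.6]
 [565.5 329.9   9.5]
 [586.3 378.4  22.2]
 [610.8 424.7  27.4]
 [618.6 428.7  29.9]]
((588.2792358398438, 364.70343017578125), (58.174442291259766, 132.20205688476562), 5.644505977630615) ((585.1044311523438, 399.93182373046875), (54.01823806762695, 61.063777923583984), 3.4368162155151367)
```

```bash
python3 - <<'E'
from h import *
im,d=snap('side'); save(cv2.resize(im[290:380,245:335],(600,600),interpolation=2),'s2.png')
P=cloud('side',d)*1000; print(P[332:346:2,280:292:2,2].round(0)); print(P[332:346:2,280:292:2,1].round(0))
E
```

```text
[[59. 62. 66. 63. 61. 25.]
 [54. 50. 54. 53. 46. 27.]
 [23. 23. 45. 46. 25. 28.]
 [27. 24. 21. 24. 25. 27.]
 [25. 21. 27. 27. 27. 22.]
 [24. 27. 27. 22. 26. 23.]
 [28. 23. 24. 21. 18. 24.]]
[[343. 345. 347. 345. 343. 315.]
 [347. 343. 346. 344. 338. 323.]
 [330. 330. 346. 346. 330. 331.]
 [341. 338. 335. 336. 337. 337.]
 [346. 343. 346. 345. 345. 341.]
 [353. 354. 353. 349. 351. 349.]
 [362. 358. 358. 355. 352. 356.]]
```

View pics/s2.png

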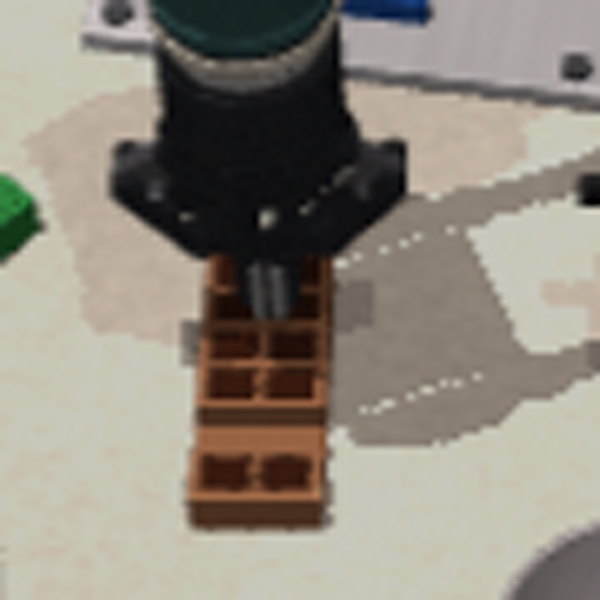

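The tips are visibly about 30 mm higher than the reported TCP: they end near z = 33 mm while the reading says 5 mm. I'll open, go down carefully and watch the force.

Emit:
carry_out(offset=[[-2,0,0],[0,-0.4,0],[0,0,0],[0,0,0],[0,0,0]], delta_rot=[[0,0,0],[0,0,0],[0,0,0],[0,0,0],[0,0,0]], fingers=1)

```text
time: 4.47
tool_pos: [0.5903, 0.3316, 0.024]
tcp_rot: [-0.098, 1.57, 0.097]
wrist_force: [0.6, -0.3, -0.8]
width: 0.712
```

Emit:
carry_out(offset=[[0,0,0],[0,0,0],[0,0,0],[1.5,0,0],[1.5,0,0]], delta_rot=[[0,0,0],[0,0,0],[0,0,0],[0,0,0],[0,0,0]])

```text
time: 4.88
tool_pos: [0.5919, 0.3326, -0.0051]
tcp_rot: [-0.097, 1.566, 0.098]
wrist_force: [-0.3, 0.0, 0.6]
width: 1.0
```

Emit:
carry_out(offset=[[0.3,0,0],[0.3,0,0],[0.3,0,0],[0,0,0],[0,0,0]], delta_rot=[[0,0,0],[0,0,0],[0,0,0],[0,0,0],[0,0,0]])

```text
time: 5.3
tool_pos: [0.5909, 0.3321, -0.0143]
tcp_rot: [-0.098, 1.569, 0.098]
wrist_force: [0.6, -0.4, -0.1]
width: 0.995
```

Emit:
carry_out(offset=[[0.3,0,0],[0.3,0,0],[0.3,0,0],[0,0,0],[0,0,0]], delta_rot=[[0,0,0],[0,0,0],[0,0,0],[0,0,0],[0,0,0]])

```text
time: 5.72
tool_pos: [0.5905, 0.3318, -0.0236]
tcp_rot: [-0.098, 1.569, 0.097]
wrist_force: [-0.1, -0.9, -0.9]
width: 0.999
```

Emit:
carry_out(offset=[[0,0,0],[0,0,0],[0,0,0],[0,0,0],[0,0,0]], delta_rot=[[0,0,0],[0,0,0],[0,0,0],[0,0,0],[0,0,0]], fingers=-1)

```text
time: 6.13
tool_pos: [0.5919, 0.3324, -0.0222]
tcp_rot: [-0.097, 1.567, 0.098]
wrist_force: [0.9, -0.2, 3.4]
width: 0.638
```

Emit:
carry_out(offset=[[0,0,0],[0,0,0],[0,0,0],[0,0,0],[0,0,0]], delta_rot=[[0,0,0],[0,0,0],[0,0,0],[0,0,0],[0,0,0]])

```text
time: 6.55
tool_pos: [0.5919, 0.3324, -0.0222]
tcp_rot: [-0.097, 1.567, 0.098]
wrist_force: [0.5, -0.2, 4.4]
width: 0.64
```

Gripped at width 0.64, about 55 mm. I'll lift and plan the carry to lane 3.

Emit:
carry_out(offset=[[-1.5,0,0],[-2.5,0,0],[-2.5,0,0],[-2.5,0,0],[0,0,0]], delta_rot=[[0,0,0],[0,0,0],[0,0,0],[0,0,0],[0,0,0]])

```text
time: 6.97
tool_pos: [0.5935, 0.3336, 0.0726]
tcp_rot: [-0.095, 1.562, 0.1]
wrist_force: [0.8, 1.0, -0.9]
width: 0.638
```

```bash
python3 - <<'E'
from h import *
im,d=snap('side'); P=cloud('side',d)*1000
b=cv2.inRange(cv2.cvtColor(im,cv2.COLOR_RGB2HSV),(3,90,20),(18,255,255))>0
u=P[b]; k=(abs(u[:,0]-590)<60)&(u[:,1]>240)&(u[:,1]<460)&(u[:,2]>40)&(u[:,2]<150); u=u[k]; print(len(u),np.percentile(u,[2,50,98],axis=0).round(0))
to(521.4,107.1,60,-92.45)
E
```

```text
847 [[559. 305.  99.]
 [588. 377. 117.]
 [618. 430. 124.]]
t 7.0 tcp [592.5 333.1  70.1] w 0.642 F [ 1.2 -0.1 -3.1] turn [99.57  0.11 -0.33] shift [ 1.01 -6.14 22.88] q6 0.35
```

Emit:
carry_out(offset=[[0,0,0],[0,0,0],[0,0,0],[0,0,0],[0,0,0]], delta_rot=[[7.1,0,0],[7.1,0,0],[7.1,0,0],[7.1,0,0],[7.1,0,0]])

```text
time: 7.43
tool_pos: [0.5883, 0.3308, 0.0635]
tcp_rot: [0.39, 1.539, -0.396]
wrist_force: [0.6, -0.3, -2.4]
width: 0.64
```

Emit:
carry_out(offset=[[0,0,0],[0,0,0],[0,0,0],[0,0,0],[0,0,0]], delta_rot=[[7.1,0,0],[7.1,0,0],[7.1,0,0],[7.1,0,0],[7.1,0,0]])

```text
time: 7.85
tool_pos: [0.5882, 0.3308, 0.0634]
tcp_rot: [0.868, 1.392, -0.876]
wrist_force: [1.0, 0.5, -2.7]
width: 0.642
```

Emit:
carry_out(offset=[[0,0,0],[0,0,0],[0,0,0],[0,0,0],[0,-3.2,0]], delta_rot=[[7.1,0,0],[7.1,0,0],[7.1,0,0],[7.1,0,0],[0,0,0]])

```text
time: 8.27
tool_pos: [0.5618, 0.3323, 0.0645]
tcp_rot: [1.244, 1.185, -1.243]
wrist_force: [1.4, 1.2, -2.4]
width: 0.634
```

Emit:
carry_out(offset=[[0,-3,0],[0,0,4],[0,0,4],[0,0,4],[0,0,4]], delta_rot=[[0,0,0],[0,0,0],[0,0,0],[0,0,0],[0,0,0]])

```text
time: 8.68
tool_pos: [0.5192, 0.173, 0.0642]
tcp_rot: [1.234, 1.194, -1.241]
wrist_force: [0.6, 0.3, -3.1]
width: 0.636
```

Emit:
carry_out(offset=[[1,0,3.5],[1,0,3.3],[1,0,0],[0,0,0],[0,0,0]], delta_rot=[[0,0,0],[0,0,0],[0,0,0],[0,0,0],[0,0,0]])

```text
time: 9.1
tool_pos: [0.5173, 0.1064, 0.0345]
tcp_rot: [1.237, 1.193, -1.243]
wrist_force: [0.3, -0.3, -2.7]
width: 0.638
```

```bash
python3 - <<'E'
from h import *
to(521.4,107.1,-9,-92.45)
E
```

```text
t 9.1 tcp [517.3 106.4  34.5] w 0.638 F [ 0.3 -0.3 -2.7] turn [0.1  0.03 0.29] shift [ 4.35  0.41 -0.09] q6 1.77
```

Emit:
carry_out(offset=[[1.5,0.2,-0.1],[1.5,0,0],[0.8,0,0],[0.4,0,0],[0,0,0]], delta_rot=[[0,0,0],[0,0,0],[0,0,0],[0,0,0],[0,0,0]])

```text
time: 9.52
tool_pos: [0.5206, 0.1083, -0.0063]
tcp_rot: [1.236, 1.192, -1.239]
wrist_force: [-0.4, -0.4, -2.4]
width: 0.639
```

```bash
python3 - <<'E'
from h import *
to(521.4,107.1,-10,-92.45)
im,d=snap('side'); save(cv2.resize(im[230:330,240:380],(700,500),interpolation=2),'s3.png')
E
```

```text
t 9.5 tcp [520.6 108.3  -6.3] w 0.639 F [-0.4 -0.4 -2.4] turn [0.25 0.02 0.15] shift [0.37 0.08 0.12] q6 1.77
```

View pics/s3.png

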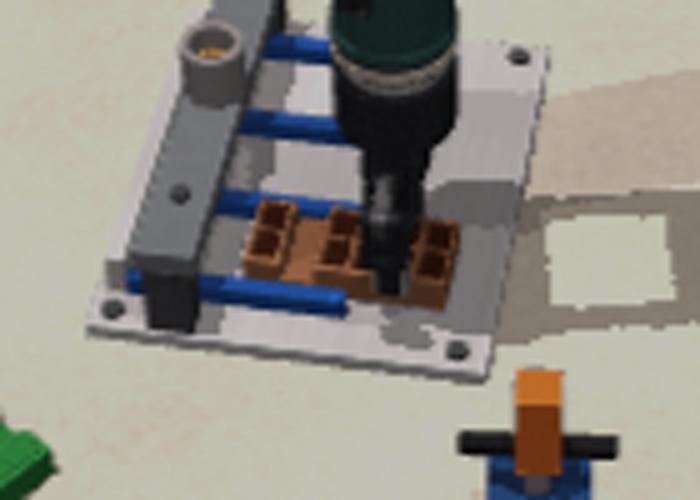

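In the picture the mould sits between the lane 3 rails with its groove toward the beam. I'll release, go back and push.

Emit:
carry_out(offset=[[0.2,0,0.1],[0.15,0,0],[0,0,0],[0,0,0],[0,0,0]], delta_rot=[[0,0,0],[0,0,0],[0,0,0],[0,0,0],[0,0,0]])

```text
time: 9.98
tool_pos: [0.5221, 0.1065, -0.0083]
tcp_rot: [1.239, 1.19, -1.238]
wrist_force: [-0.2, -0.7, -3.4]
width: 0.637
```

Emit:
carry_out(offset=[[0,0,0],[0,0,0],[0,0,0],[0,0,0],[0,0,0]], delta_rot=[[0,0,0],[0,0,0],[0,0,0],[0,0,0],[0,0,0]], fingers=1)

```text
time: 10.4
tool_pos: [0.5222, 0.1066, -0.0084]
tcp_rot: [1.239, 1.19, -1.238]
wrist_force: [0.3, 0.0, 1.0]
width: 1.002
```

Emit:
carry_out(offset=[[-2,0,0],[-3,0,0],[-2,0,0],[0,-3.5,0],[0,-3.7,0]], delta_rot=[[0,0,0],[0,0,0],[0,0,0],[0,0,0],[0,0,0]])

```text
time: 10.82
tool_pos: [0.4533, 0.1099, 0.0642]
tcp_rot: [1.243, 1.186, -1.234]
wrist_force: [-0.3, 1.2, -0.1]
width: 0.999
```

Emit:
carry_out(offset=[[0,0,0],[0,0,0],[0,0,0],[0,0,0],[0,0,0]], delta_rot=[[0,0,0],[0,0,0],[0,0,0],[0,0,0],[0,0,0]], fingers=-1)

```text
time: 11.23
tool_pos: [0.4514, 0.1096, 0.0618]
tcp_rot: [1.239, 1.189, -1.237]
wrist_force: [0.4, -0.6, -0.4]
width: 0.302
```

Emit:
carry_out(offset=[[0,0,0],[0,0,0],[2,0,0],[2,0,0],[0,0,0]], delta_rot=[[0,0,0],[0,0,0],[0,0,0],[0,0,0],[0,0,0]])

```text
time: 11.65
tool_pos: [0.4468, 0.1088, 0.018]
tcp_rot: [1.235, 1.194, -1.244]
wrist_force: [-2.0, 0.5, -1.4]
width: 0.002
```

```bash
python3 - <<'E'
from h import *
im,d=snap('side'); save(cv2.resize(im[230:330,240:380],(700,500),interpolation=2),'s4.png')
# station -106,76 -> world
to(650-105.9+3.2,25.5+4.5+75.9,0,-92.45)
E
```

```text
t 11.7 tcp [447.6 108.9  19.4] w 0.0 F [-0.  -0.2  0.6] turn [0.16 0.07 0.3 ] shift [ 1.94  9.97 -0.12] q6 1.8
```

View pics/s4.png

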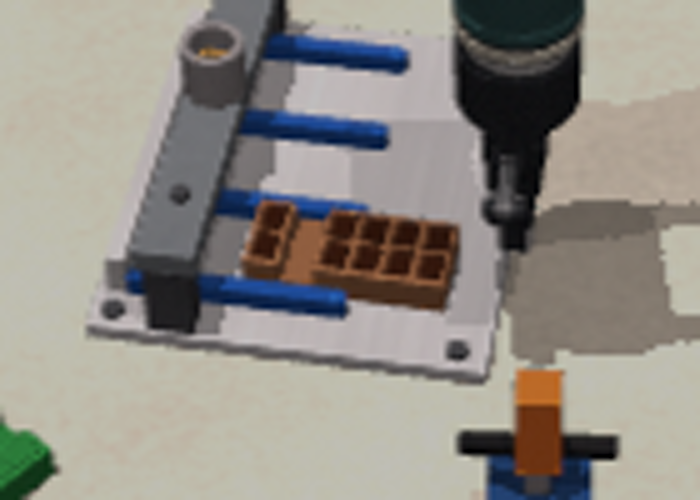

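Emit:
carry_out(offset=[[1.4,0,-0.1],[1.3,0,0],[0,1.5,0],[0,1.5,0],[0,1.5,0]], delta_rot=[[0,0,0],[0,0,0],[0,0,0],[0,0,0],[0,0,0]])

```text
time: 12.12
tool_pos: [0.495, 0.1086, -0.0052]
tcp_rot: [1.238, 1.191, -1.239]
wrist_force: [-2.0, 0.1, -0.2]
width: -0.001
```

Emit:
carry_out(offset=[[0,1.2,0],[0,1,0],[0,1,0],[0,0.6,0],[0,0,0]], delta_rot=[[0,0,0],[0,0,0],[0,0,0],[0,0,0],[0,0,0]])

```text
time: 12.53
tool_pos: [0.5348, 0.1072, -0.0051]
tcp_rot: [1.24, 1.189, -1.237]
wrist_force: [-0.9, 0.5, -0.4]
width: -0.001
```

```bash
python3 - <<'E'
from h import *
im,d=snap('side'); P=cloud('side',d)*1000
b=cv2.inRange(cv2.cvtColor(im,cv2.COLOR_RGB2HSV),(3,90,20),(18,255,255))>0
q=(P[b]-[650,25.5,0])@np.array([[.9991,.0427,0],[-.0427,.9991,0],[0,0,1]]); q=q[(abs(q[:,1]-76)<45)&(q[:,0]>-210)&(q[:,0]<60)&(q[:,2]<60)]
print(len(q),np.percentile(q,[2,50,98],axis=0).round(0))
to(650-105.9+3.2,25.5+4.5+75.9,-8,-92.45)
E
```

```text
412 [[-106.   50.   18.]
 [ -58.   84.   35.]
 [ -10.  107.   42.]]
t 12.6 tcp [534.1 107.2  -5.3] w -0.002 F [-0.8  0.5 -0.1] turn [ 0.16 -0.01 -0.09] shift [0.27 1.33 0.07] q6 1.76
```

Emit:
carry_out(offset=[[0,0.4,0],[0,0.4,0],[0,0.2,0],[0,0.2,0],[0,0,0]], delta_rot=[[0,0,0],[0,0,0],[0,0,0],[0,0,0],[0,0,0]])

```text
time: 13.0
tool_pos: [0.545, 0.1066, -0.0058]
tcp_rot: [1.238, 1.19, -1.238]
wrist_force: [-0.4, 0.1, 0.0]
width: 0.003
```

Emit:
carry_out(offset=[[0,0.1,0],[0,0.1,0],[0,0,0],[0,0,0],[0,0,0]], delta_rot=[[0,0,0],[0,0,0],[0,0,0],[0,0,0],[0,0,0]])

```text
time: 13.42
tool_pos: [0.547, 0.1066, -0.0058]
tcp_rot: [1.239, 1.19, -1.238]
wrist_force: [-2.0, -0.2, -0.6]
width: 0.004
```

Emit:
carry_out(offset=[[0,0.1,0],[0,0.1,0],[0,0,0],[0,0,0],[0,0,0]], delta_rot=[[0,0,0],[0,0,0],[0,0,0],[0,0,0],[0,0,0]])

```text
time: 13.83
tool_pos: [0.5483, 0.1065, -0.0058]
tcp_rot: [1.238, 1.191, -1.239]
wrist_force: [-4.1, -0.1, 1.6]
width: -0.002
```

Emit:
carry_out(offset=[[0,0.1,0],[0,0.1,0],[0,0,0],[0,0,0],[0,0,0]], delta_rot=[[0,0,0],[0,0,0],[0,0,0],[0,0,0],[0,0,0]])

```text
time: 14.25
tool_pos: [0.5482, 0.1065, -0.0059]
tcp_rot: [1.236, 1.194, -1.242]
wrist_force: [-10.0, 1.0, 7.8]
width: 0.002
```

Emit:
carry_out(offset=[[0,0.1,0],[0,0.1,0],[0,0,0],[0,0,0],[0,0,0]], delta_rot=[[0,0,0],[0,0,0],[0,0,0],[0,0,0],[0,0,0]])

```text
time: 14.67
tool_pos: [0.5481, 0.1064, -0.0061]
tcp_rot: [1.234, 1.196, -1.246]
wrist_force: [-15.3, 1.3, 12.0]
width: 0.003
```

Contact came at TCP x = 548 (expected 547) and the force rose to 15 N, so mould 1 is home in lane 3. On to mould 2.

Emit:
carry_out(offset=[[0,-1.5,0],[-4,0,0],[-4,0,0],[-3,0,0],[0,0,4]], delta_rot=[[0,0,0],[0,0,0],[0,0,0],[0,0,0],[0,0,0]])

```text
time: 15.08
tool_pos: [0.5446, 0.072, 0.1134]
tcp_rot: [1.247, 1.182, -1.219]
wrist_force: [2.4, -0.6, 0.8]
width: 0.001
```

Emit:
carry_out(offset=[[0,0,4.1],[0,0,4.1],[0,0,4.1],[0,0,4.1],[0,0,4.1]], delta_rot=[[-7,0,0],[0,0,0],[0,0,0],[0,0,0],[0,0,0]], fingers=1)

```text
time: 15.5
tool_pos: [0.5483, -0.1371, 0.1053]
tcp_rot: [1.156, 1.239, -1.153]
wrist_force: [0.6, 0.3, 0.5]
width: 0.707
```

Emit:
carry_out(offset=[[0,0,4.1],[0,0,4.1],[0,0,4.1],[0,0,4.1],[0,0,4.1]], delta_rot=[[0,0,0],[0,0,0],[0,0,0],[0,0,0],[0,0,0]])

```text
time: 15.92
tool_pos: [0.5628, -0.3422, 0.105]
tcp_rot: [1.155, 1.239, -1.154]
wrist_force: [0.9, 1.4, 1.3]
width: 1.0
```

Emit:
carry_out(offset=[[0,0,0],[0,0,0],[0,0,0],[0,0,0],[0,0,0]], delta_rot=[[-7,0,0],[-7,0,0],[-7,0,0],[-7,0,0],[-7,0,0]])

```text
time: 16.33
tool_pos: [0.5629, -0.3404, 0.1047]
tcp_rot: [0.687, 1.456, -0.688]
wrist_force: [-0.2, 0.9, -0.1]
width: 1.003
```

Emit:
carry_out(offset=[[0,0,0],[0,0,0],[0,0,0],[0,0,0],[0,0,0]], delta_rot=[[-7,0,0],[-7,0,0],[-7,0,0],[-7,0,0],[-7,0,0]])

```text
time: 16.75
tool_pos: [0.563, -0.3401, 0.1048]
tcp_rot: [0.21, 1.557, -0.213]
wrist_force: [0.6, 0.3, 0.7]
width: 0.996
```

```bash
python3 - <<'E'
from h import *
for n in('top','side'):
    im,d=snap(n)
    for o in moulds(im,n=n): print(n,np.round(o[:5],1),o[5])
    save(im,n+'1.png')
to(571.5,-385,60,-4.8)
E
```

```text
top [595.3 106.1  67.5  51.6  -2.4] [295.24691358 215.74074074]
side [ -157.3 -1148.6   390.6   175.4    88.1] [495.54482759 101.29655172]
side [   18.4 -2171.4   595.9   307.3    89.4] [445.34210526  14.47368421]
t 16.9 tcp [ 562.8 -339.9  104.8] w 0.998 F [ 0.9 -0.4 -1.3] turn [-10.99   0.15   0.08] shift [ 4.48 -4.42  1.24] q6 -0.31
```

Emit:
carry_out(offset=[[0.8,-2.2,0.6],[0.8,-2.2,0.6],[0,0,0],[0,0,0],[0,0,0]], delta_rot=[[-5.5,0,0],[-5.5,0,0],[0,0,0],[0,0,0],[0,0,0]])

```text
time: 17.27
tool_pos: [0.5637, -0.3845, 0.0883]
tcp_rot: [0.069, 1.569, -0.069]
wrist_force: [0.1, 0.3, -0.2]
width: 1.0
```

```bash
cat >> h.py <<'E'
def brown(cx,cy,r=90):
    for n in('top','side'):
        im,d=snap(n); P=cloud(n,d)*1000
        b=cv2.inRange(cv2.cvtColor(im,cv2.COLOR_RGB2HSV),(3,90,20),(18,255,255))>0
        q=P[b]; q=q[(np.hypot(q[:,0]-cx,q[:,1]-cy)<r)&(q[:,2]<60)&(q[:,2]>16)]
        if len(q)>20:
            (x,y),(a,c),th=cv2.minAreaRect(np.float32(q[:,:2]))
            if a<c:a,c,th=c,a,th+90
            print(n,len(q),np.round([x,y,a,c,(th+90)%180-90],1))
E
python3 - <<'E'
from h import *
brown(574,-355);brown(427,-313)
to(571.5,-385,-21,-4.8)
E
```

```text
top 326 [ 576.5 -337.8   92.9   51.9   85.3]
side 292 [ 576.1 -356.1  141.6   56.5   84.9]
top 280 [ 422.6 -283.6   67.5   52.5  -80.8]
side 316 [ 428.9 -314.6  139.4   55.6  -81.2]
t 17.5 tcp [ 563.9 -383.9   88.8] w 0.998 F [-0.2  0.3 -0.2] turn [-0.03  0.04  0.02] shift [10.98 -0.04  0.77] q6 -0.55
```

Both moulds are where I measured them. Now down to grasp.

Emit:
carry_out(offset=[[1,-0.1,0.8],[3,0,0],[3,0,0],[2,0,0],[0,0,0]], delta_rot=[[0,0,0],[0,0,0],[0,0,0],[0,0,0],[0,0,0]])

```text
time: 17.88
tool_pos: [0.5677, -0.3827, -0.0083]
tcp_rot: [0.07, 1.578, -0.061]
wrist_force: [-1.1, 1.3, -1.3]
width: 1.0
```

Emit:
carry_out(offset=[[1,0,0],[0.8,0,0],[0,0,0],[0,0,0],[0,0,0]], delta_rot=[[0,0,0],[0,0,0],[0,0,0],[0,0,0],[0,0,0]])

```text
time: 18.3
tool_pos: [0.5724, -0.3868, -0.0183]
tcp_rot: [0.065, 1.568, -0.067]
wrist_force: [0.3, -0.2, -0.4]
width: 1.003
```

Emit:
carry_out(offset=[[0,0,0],[0,0,0],[0,0,0],[0,0,0],[0,0,0]], delta_rot=[[0,0,0],[0,0,0],[0,0,0],[0,0,0],[0,0,0]], fingers=-1)

```text
time: 18.72
tool_pos: [0.5727, -0.387, -0.0179]
tcp_rot: [0.065, 1.567, -0.067]
wrist_force: [-0.5, 0.3, 5.5]
width: 0.635
```

Emit:
carry_out(offset=[[0,0,0],[0,0,0],[0,0,0],[0,0,0],[0,0,0]], delta_rot=[[0,0,0],[0,0,0],[0,0,0],[0,0,0],[0,0,0]])

```text
time: 19.13
tool_pos: [0.5727, -0.387, -0.0179]
tcp_rot: [0.065, 1.567, -0.067]
wrist_force: [0.5, -0.5, 6.8]
width: 0.635
```

Emit:
carry_out(offset=[[-1.5,0,0],[-2.5,0,0],[-2.5,0,0],[-2,0,0],[0,0,0]], delta_rot=[[0,0,0],[0,0,0],[0,0,0],[0,0,0],[0,0,0]])

```text
time: 19.55
tool_pos: [0.5741, -0.3882, 0.071]
tcp_rot: [0.062, 1.563, -0.069]
wrist_force: [0.8, -1.1, -1.6]
width: 0.636
```

```bash
python3 - <<'E'
from h import *
to(517,-44.8,60,-92.45)
E
```

```text
t 19.6 tcp [ 574.1 -388.2   71. ] w 0.636 F [ 0.8 -1.1 -1.6] turn [87.65  0.5  -0.1 ] shift [  1.1   -7.17 -34.06] q6 -0.55
```

Emit:
carry_out(offset=[[0,0,0],[0,0,0],[0,0,0],[0,0,0],[0,0,0]], delta_rot=[[6.75,0,0],[6.75,0,0],[6.75,0,0],[6.75,0,0],[6.75,0,0]])

```text
time: 19.97
tool_pos: [0.5699, -0.3851, 0.0632]
tcp_rot: [0.532, 1.508, -0.531]
wrist_force: [0.2, -0.4, -2.5]
width: 0.639
```

Emit:
carry_out(offset=[[0,0,0],[0,0,0],[0,0,0],[0,0,0],[0,0,0]], delta_rot=[[6.75,0,0],[6.75,0,0],[6.75,0,0],[6.75,0,0],[6.75,0,0]])

```text
time: 20.38
tool_pos: [0.5699, -0.3851, 0.0631]
tcp_rot: [0.984, 1.341, -0.984]
wrist_force: [-0.4, -0.6, -3.5]
width: 0.633
```

Emit:
carry_out(offset=[[0,0,0],[0,0,0],[0,0,0],[0,-3.6,0],[0,-3.6,0]], delta_rot=[[6.75,0,0],[6.75,0,0],[6.75,0,0],[0,0,0],[0,0,0]])

```text
time: 20.8
tool_pos: [0.4989, -0.3819, 0.0632]
tcp_rot: [1.241, 1.191, -1.241]
wrist_force: [-0.4, -0.7, -3.2]
width: 0.63
```

Emit:
carry_out(offset=[[0,0,-3.8],[0,0,-3.8],[0,0,-3.8],[0,0,-3.8],[0,0,-3.8]], delta_rot=[[0,0,0],[0,0,0],[0,0,0],[0,0,0],[0,0,0]])

```text
time: 21.22
tool_pos: [0.5059, -0.1911, 0.0637]
tcp_rot: [1.242, 1.19, -1.244]
wrist_force: [0.7, 0.8, -3.2]
width: 0.635
```

Emit:
carry_out(offset=[[0,0,-3.8],[0,0,-3.8],[0.5,0,-3.8],[1,0,-3.6],[0,0,0]], delta_rot=[[0,0,0],[0,0,0],[0,0,0],[0,0,0],[0,0,0]])

```text
time: 21.63
tool_pos: [0.5111, -0.0372, 0.0472]
tcp_rot: [1.238, 1.197, -1.242]
wrist_force: [-0.9, -0.7, -4.0]
width: 0.637
```

Emit:
carry_out(offset=[[1,0,0],[1,0,0],[0,0,0],[0,0,0],[0,0,0]], delta_rot=[[0,0,0],[0,0,0],[0,0,0],[0,0,0],[0,0,0]])

```text
time: 22.05
tool_pos: [0.5144, -0.0445, 0.0299]
tcp_rot: [1.243, 1.187, -1.244]
wrist_force: [0.1, -0.1, -2.8]
width: 0.635
```

```bash
python3 - <<'E'
from h import *
to(517,-44.8,-5,-92.45)
E
```

```text
t 22.1 tcp [514.4 -44.5  29.9] w 0.635 F [ 0.1 -0.1 -2.8] turn [-0.23  0.    0.05] shift [3.49 0.26 0.02] q6 1.48
```

Emit:
carry_out(offset=[[1.2,0.2,0],[1.2,0,0],[0.8,0,0],[0.2,0,0],[0,0,0]], delta_rot=[[0,0,0],[0,0,0],[0,0,0],[0,0,0],[0,0,0]])

```text
time: 22.47
tool_pos: [0.5154, -0.0433, -0.005]
tcp_rot: [1.241, 1.19, -1.244]
wrist_force: [-0.7, 0.1, -2.3]
width: 0.635
```

Emit:
carry_out(offset=[[0,0,0],[0,0,0],[0,0,0],[0,0,0],[0,0,0]], delta_rot=[[0,0,0],[0,0,0],[0,0,0],[0,0,0],[0,0,0]], fingers=1)

```text
time: 22.88
tool_pos: [0.5173, -0.0434, -0.0031]
tcp_rot: [1.242, 1.187, -1.241]
wrist_force: [0.4, -0.6, 0.8]
width: 0.996
```

Emit:
carry_out(offset=[[-2,0,0],[-3,0,0],[-2,0,0],[0,-3.5,0],[0,-3.5,0]], delta_rot=[[0,0,0],[0,0,0],[0,0,0],[0,0,0],[0,0,0]])

```text
time: 23.3
tool_pos: [0.4499, -0.0407, 0.0692]
tcp_rot: [1.244, 1.183, -1.237]
wrist_force: [-0.5, -0.2, 0.0]
width: 1.001
```

Emit:
carry_out(offset=[[0,0,0],[0,0,0],[0,0,0],[0,0,0],[0,0,0]], delta_rot=[[0,0,0],[0,0,0],[0,0,0],[0,0,0],[0,0,0]], fingers=-1)

```text
time: 23.72
tool_pos: [0.4483, -0.0404, 0.0669]
tcp_rot: [1.243, 1.187, -1.241]
wrist_force: [0.8, -0.9, 0.8]
width: 0.303
```

Emit:
carry_out(offset=[[0,0,0],[0,0,0],[2,0,0],[2,0,0],[0,0,0]], delta_rot=[[0,0,0],[0,0,0],[0,0,0],[0,0,0],[0,0,0]])

```text
time: 24.13
tool_pos: [0.4437, -0.0398, 0.023]
tcp_rot: [1.24, 1.193, -1.247]
wrist_force: [-1.7, 0.0, -0.8]
width: -0.0
```

```bash
python3 - <<'E'
from h import *
brown(545,-45,80)
to(541.6,-45.9,-6,-92.45)
E
```

```text
top 270 [578.2 -46.2  50.3  49.4  -5. ]
side 530 [543.2 -42.4 130.6  66.4  -2. ]
t 24.2 tcp [445.9 -40.1  25.6] w -0.003 F [ 1.2  0.3 -0.2] turn [-0.11 -0.01  0.15] shift [3.16 9.59 0.17] q6 1.47
```

Emit:
carry_out(offset=[[1.5,0,0.2],[1.6,0,0],[0,1.5,0],[0,1.5,0],[0,1.5,0]], delta_rot=[[0,0,0],[0,0,0],[0,0,0],[0,0,0],[0,0,0]])

```text
time: 24.65
tool_pos: [0.4922, -0.0443, -0.004]
tcp_rot: [1.242, 1.188, -1.242]
wrist_force: [-0.5, 0.2, -1.0]
width: -0.005
```

Emit:
carry_out(offset=[[0,1.2,0],[0,1,0],[0,1,0],[0,0.7,0],[0,0,0]], delta_rot=[[0,0,0],[0,0,0],[0,0,0],[0,0,0],[0,0,0]])

```text
time: 25.07
tool_pos: [0.5328, -0.0462, -0.004]
tcp_rot: [1.243, 1.186, -1.24]
wrist_force: [1.1, 0.2, -0.7]
width: 0.001
```

Emit:
carry_out(offset=[[0,0.4,0],[0,0.3,0],[0,0.1,0],[0,0.1,0],[0,0,0]], delta_rot=[[0,0,0],[0,0,0],[0,0,0],[0,0,0],[0,0,0]])

```text
time: 25.48
tool_pos: [0.5393, -0.0463, -0.0048]
tcp_rot: [1.242, 1.188, -1.242]
wrist_force: [-2.1, 0.4, 1.3]
width: 0.001
```

Emit:
carry_out(offset=[[0,0.1,0],[0,0.1,0],[0,0.1,0],[0,0.1,0],[0,0,0]], delta_rot=[[0,0,0],[0,0,0],[0,0,0],[0,0,0],[0,0,0]])

```text
time: 25.9
tool_pos: [0.5414, -0.0464, -0.005]
tcp_rot: [1.24, 1.191, -1.245]
wrist_force: [-7.9, -0.6, 6.6]
width: -0.001
```

Emit:
carry_out(offset=[[0,0.1,0],[0,0.1,0],[0,0.1,0],[0,0,0],[0,0,0]], delta_rot=[[0,0,0],[0,0,0],[0,0,0],[0,0,0],[0,0,0]])

```text
time: 26.32
tool_pos: [0.5412, -0.0463, -0.0055]
tcp_rot: [1.237, 1.196, -1.249]
wrist_force: [-13.9, 0.0, 11.6]
width: 0.0
```

Emit:
carry_out(offset=[[0,-1.5,0],[-4,0,0],[-4,0,0],[-3,0,0],[0,-3,3]], delta_rot=[[0,0,0],[0,0,0],[0,0,0],[0,0,0],[0,0,0]])

```text
time: 26.73
tool_pos: [0.5125, -0.0732, 0.1148]
tcp_rot: [1.249, 1.172, -1.224]
wrist_force: [1.7, -1.3, 1.7]
width: 0.002
```

Emit:
carry_out(offset=[[0,-1.5,4],[0,-1.5,4],[0,-1.5,4],[0,-1.5,4],[0,-1,4]], delta_rot=[[0,0,0],[0,0,0],[0,0,0],[0,0,0],[0,0,0]], fingers=1)

```text
time: 27.15
tool_pos: [0.4231, -0.2688, 0.106]
tcp_rot: [1.242, 1.185, -1.241]
wrist_force: [0.6, 0.5, 0.3]
width: 0.706
```

Emit:
carry_out(offset=[[0,0,0],[0,0,0],[0,0,0],[0,0,0],[0,0,0]], delta_rot=[[-7,0,0],[-7,0,0],[-7,0,0],[-7,0,0],[-7,0,0]])

```text
time: 27.57
tool_pos: [0.4244, -0.2679, 0.1057]
tcp_rot: [0.778, 1.424, -0.779]
wrist_force: [-0.2, -0.3, 0.3]
width: 0.999
```

Emit:
carry_out(offset=[[0,0,0],[0,0,0],[0,0,0],[0,0,0],[0,0,0]], delta_rot=[[-7,0,0],[-7,0,0],[-7,0,0],[-7,0,0],[-7,0,0]])

```text
time: 27.98
tool_pos: [0.4246, -0.2676, 0.1058]
tcp_rot: [0.303, 1.547, -0.305]
wrist_force: [0.3, -0.2, -0.4]
width: 1.001
```

Emit:
carry_out(offset=[[0,0,0],[0,0,0],[0,0,0],[0,0,0],[0,0,0]], delta_rot=[[-7,0,0],[-7,0,0],[-7,0,0],[-7,0,0],[-3,0,0]])

```text
time: 28.4
tool_pos: [0.4246, -0.2676, 0.1057]
tcp_rot: [-0.121, 1.565, 0.119]
wrist_force: [0.1, -0.9, -0.2]
width: 0.997
```

```bash
python3 - <<'E'
from h import *
brown(427,-313); brown(590,-45,60); brown(590,105,60)
to(422.6,-284,60,8.6)
E
```

```text
top 38 [ 425.4 -313.2  131.5   28.    87.1]
side 312 [ 429.  -314.2  143.    55.   -81.3]
top 259 [586.5 -43.9  67.5  48.1  -3.5]
side 324 [593.3 -45.6  84.2  63.9  -4.7]
top 285 [592.8 104.8  66.3  50.4  -2.3]
side 393 [600.9 106.9  85.2  62.5  -2.6]
t 28.7 tcp [ 423.9 -267.1  105.4] w 1.002 F [ 1.4 -0.6  1.1] turn [-0.23  0.03  0.03] shift [ 4.54 -1.65 -0.38] q6 -0.76
```

Emit:
carry_out(offset=[[1,-1.65,-0.3],[3,0,0],[3,0,0],[3,0,0],[0,0,0]], delta_rot=[[0,0,0],[0,0,0],[0,0,0],[0,0,0],[0,0,0]])

```text
time: 29.12
tool_pos: [0.4184, -0.2804, -0.0004]
tcp_rot: [-0.109, 1.576, 0.121]
wrist_force: [-1.3, 0.3, -0.7]
width: 1.0
```

Emit:
carry_out(offset=[[1,0,0],[1,0,0],[0.5,0,0],[0,0,0],[0,0,0]], delta_rot=[[0,0,0],[0,0,0],[0,0,0],[0,0,0],[0,0,0]])

```text
time: 29.53
tool_pos: [0.4236, -0.2841, -0.019]
tcp_rot: [-0.116, 1.567, 0.115]
wrist_force: [-0.2, 0.4, -1.6]
width: 0.998
```

Emit:
carry_out(offset=[[0,0,0],[0,0,0],[0,0,0],[0,0,0],[0,0,0]], delta_rot=[[0,0,0],[0,0,0],[0,0,0],[0,0,0],[0,0,0]], fingers=-1)

```text
time: 29.95
tool_pos: [0.424, -0.2843, -0.0184]
tcp_rot: [-0.117, 1.566, 0.115]
wrist_force: [-1.0, 2.1, 5.7]
width: 0.634
```

Emit:
carry_out(offset=[[0,0,0],[0,0,0],[0,0,0],[0,0,0],[0,0,0]], delta_rot=[[0,0,0],[0,0,0],[0,0,0],[0,0,0],[0,0,0]])

```text
time: 30.37
tool_pos: [0.424, -0.2843, -0.0184]
tcp_rot: [-0.117, 1.566, 0.115]
wrist_force: [0.5, 1.1, 6.0]
width: 0.638
```

Emit:
carry_out(offset=[[-1.5,0,0],[-2.5,0,0],[-2.5,0,0],[-2,0,0],[0,0,0]], delta_rot=[[0,0,0],[0,0,0],[0,0,0],[0,0,0],[0,0,0]])

```text
time: 30.78
tool_pos: [0.426, -0.2859, 0.0698]
tcp_rot: [-0.12, 1.561, 0.111]
wrist_force: [0.6, -1.1, -1.8]
width: 0.634
```

```bash
python3 - <<'E'
from h import *
to(518.1,31.1,60,87.55)
E
```

```text
t 30.8 tcp [ 426.  -285.9   69.8] w 0.634 F [ 0.6 -1.1 -1.8] turn [-7.911e+01  5.000e-02  5.200e-01] shift [ 0.98 -7.84 32.06] q6 -0.79
```

Emit:
carry_out(offset=[[0,0,0],[0,0,0],[0,0,0],[0,0,0],[0,0,0]], delta_rot=[[-6.6,0,0],[-6.6,0,0],[-6.6,0,0],[-6.6,0,0],[-6.6,0,0]])

```text
time: 31.2
tool_pos: [0.4219, -0.2828, 0.0635]
tcp_rot: [-0.569, 1.496, 0.572]
wrist_force: [0.0, -0.4, -2.7]
width: 0.636
```

Emit:
carry_out(offset=[[0,0,0],[0,0,0],[0,0,0],[0,0,0],[0,0,0]], delta_rot=[[-6.6,0,0],[-6.6,0,0],[-6.6,0,0],[-6.6,0,0],[-6.6,0,0]])

```text
time: 31.62
tool_pos: [0.4219, -0.2828, 0.0634]
tcp_rot: [-1.009, 1.324, 1.013]
wrist_force: [-0.2, -0.1, -2.9]
width: 0.634
```

Emit:
carry_out(offset=[[0,0,0],[0,0,0],[0,0,4],[0,0,4],[0,0,4]], delta_rot=[[-6.6,0,0],[-6.6,0,0],[0,0,0],[0,0,0],[0,0,0]])

```text
time: 32.03
tool_pos: [0.4266, -0.1626, 0.0636]
tcp_rot: [-1.175, 1.23, 1.179]
wrist_force: [1.5, 1.2, -2.7]
width: 0.631
```

Emit:
carry_out(offset=[[0,0,4],[0,0,4],[0,0,4],[0,-1,4],[0,-1,3.7]], delta_rot=[[0,0,0],[0,0,0],[0,0,0],[0,0,0],[0,0,0]])

```text
time: 32.45
tool_pos: [0.4542, 0.0343, 0.0637]
tcp_rot: [-1.178, 1.23, 1.181]
wrist_force: [0.6, -1.1, -2.4]
width: 0.636
```

Emit:
carry_out(offset=[[0,-3,0],[0.5,-3,0],[1,0,0],[1,0,0],[0,0,0]], delta_rot=[[0,0,0],[0,0,0],[0,0,0],[0,0,0],[0,0,0]])

```text
time: 32.87
tool_pos: [0.512, 0.0297, 0.0362]
tcp_rot: [-1.175, 1.235, 1.185]
wrist_force: [-1.2, 0.3, -4.0]
width: 0.633
```

```bash
python3 - <<'E'
from h import *
to(519,31.1,-5,87.55)
E
```

```text
t 32.9 tcp [512.   29.7  36.2] w 0.633 F [-1.2  0.3 -4. ] turn [ 0.09 -0.03 -0.46] shift [ 4.12 -0.7   0.17] q6 -1.52
```

Emit:
carry_out(offset=[[1.5,-0.3,0.15],[1.5,0,0],[0.8,0,0],[0.2,0,0],[0,0,0]], delta_rot=[[0,0,0],[0,0,0],[0,0,0],[0,0,0],[0,0,0]])

```text
time: 33.28
tool_pos: [0.517, 0.0308, -0.0008]
tcp_rot: [-1.177, 1.231, 1.181]
wrist_force: [-0.7, -0.1, -2.4]
width: 0.635
```

Emit:
carry_out(offset=[[0,0,0],[0,0,0],[0,0,0],[0,0,0],[0,0,0]], delta_rot=[[0,0,0],[0,0,0],[0,0,0],[0,0,0],[0,0,0]], fingers=1)

```text
time: 33.7
tool_pos: [0.5199, 0.0312, 0.0012]
tcp_rot: [-1.18, 1.227, 1.178]
wrist_force: [-0.4, -0.5, -0.1]
width: 0.998
```

Emit:
carry_out(offset=[[-2,0,0],[-3,0,0],[-2,0,0],[0,3.5,0],[0,3.5,0]], delta_rot=[[0,0,0],[0,0,0],[0,0,0],[0,0,0],[0,0,0]])

```text
time: 34.12
tool_pos: [0.4524, 0.034, 0.0732]
tcp_rot: [-1.182, 1.224, 1.174]
wrist_force: [-1.3, 0.8, -0.3]
width: 1.001
```

Emit:
carry_out(offset=[[0,0,0],[0,0,0],[0,0,0],[0,0,0],[0,0,0]], delta_rot=[[0,0,0],[0,0,0],[0,0,0],[0,0,0],[0,0,0]], fingers=-1)

```text
time: 34.53
tool_pos: [0.4508, 0.034, 0.0709]
tcp_rot: [-1.179, 1.227, 1.178]
wrist_force: [-0.4, 0.1, 0.3]
width: 0.3
```

Emit:
carry_out(offset=[[0,0,0],[0,0,0],[2,0,0],[2,0,0],[0,0,0]], delta_rot=[[0,0,0],[0,0,0],[0,0,0],[0,0,0],[0,0,0]])

```text
time: 34.95
tool_pos: [0.4461, 0.0339, 0.027]
tcp_rot: [-1.176, 1.233, 1.183]
wrist_force: [-1.7, -0.1, -1.0]
width: -0.002
```

```bash
python3 - <<'E'
from h import *
brown(545,30,36)
to(544.9,30,-6,87.55)
E
```

```text
top 122 [566.4  30.8  47.7  26.5 -86.7]
side 259 [546.   33.1  69.5  57.8  -3.6]
t 35.0 tcp [448.3  34.   29.7] w 0.002 F [0.4 0.2 0.3] turn [ 0.08 -0.01 -0.15] shift [ 3.57 -9.67  0.02] q6 -1.51
```

Emit:
carry_out(offset=[[1.8,0,0],[1.6,0,0],[0,-1.5,0],[0,-1.5,0],[0,-1.5,0]], delta_rot=[[0,0,0],[0,0,0],[0,0,0],[0,0,0],[0,0,0]])

```text
time: 35.47
tool_pos: [0.4948, 0.0322, -0.003]
tcp_rot: [-1.179, 1.229, 1.179]
wrist_force: [-1.2, -0.0, -0.7]
width: -0.0
```

Emit:
carry_out(offset=[[0,-1.2,0],[0,-1,0],[0,-1,0],[0,-0.7,0],[0,0,0]], delta_rot=[[0,0,0],[0,0,0],[0,0,0],[0,0,0],[0,0,0]])

```text
time: 35.88
tool_pos: [0.5354, 0.0305, -0.003]
tcp_rot: [-1.18, 1.227, 1.177]
wrist_force: [0.3, -0.3, 0.0]
width: 0.003
```

Emit:
carry_out(offset=[[0,-0.4,0],[0,-0.3,0],[0,-0.1,0],[0,-0.1,0],[0,0,0]], delta_rot=[[0,0,0],[0,0,0],[0,0,0],[0,0,0],[0,0,0]])

```text
time: 36.3
tool_pos: [0.5417, 0.0302, -0.0038]
tcp_rot: [-1.179, 1.229, 1.179]
wrist_force: [-2.2, 0.4, 0.8]
width: 0.001
```

Emit:
carry_out(offset=[[0,-0.1,0],[0,-0.1,0],[0,-0.1,0],[0,-0.1,0],[0,0,0]], delta_rot=[[0,0,0],[0,0,0],[0,0,0],[0,0,0],[0,0,0]])

```text
time: 36.72
tool_pos: [0.5449, 0.0301, -0.0039]
tcp_rot: [-1.177, 1.23, 1.181]
wrist_force: [-5.3, 0.1, 4.1]
width: 0.001
```

Emit:
carry_out(offset=[[0,-0.1,0],[0,-0.1,0],[0,0,0],[0,0,0],[0,0,0]], delta_rot=[[0,0,0],[0,0,0],[0,0,0],[0,0,0],[0,0,0]])

```text
time: 37.13
tool_pos: [0.5448, 0.0301, -0.0041]
tcp_rot: [-1.176, 1.233, 1.184]
wrist_force: [-10.6, 1.0, 8.2]
width: -0.004
```

All three are home; the contact positions agree with each other. Next is the key.

Emit:
carry_out(offset=[[0,1.5,0],[-4,0,0],[-4,0,0],[-4,0,0],[-4,0,0]], delta_rot=[[0,0,0],[0,0,0],[0,0,0],[0,0,0],[0,0,0]])

```text
time: 37.55
tool_pos: [0.5336, 0.0305, 0.1583]
tcp_rot: [-1.18, 1.227, 1.177]
wrist_force: [0.6, 1.0, 0.4]
width: -0.001
```

Emit:
carry_out(offset=[[-2,2,2],[0,0,0],[0,0,0],[0,0,0],[0,0,0]], delta_rot=[[0,0,0],[0,0,0],[0,0,0],[0,0,0],[0,0,0]], fingers=1)

```text
time: 37.97
tool_pos: [0.5132, 0.0509, 0.1744]
tcp_rot: [-1.178, 1.231, 1.18]
wrist_force: [0.6, -0.2, -0.7]
width: 0.707
```

```bash
cat > key.py <<'E'
from h import *
def key(cx=414,cy=306,dz=0):
    for n in('top','side'):
        im,d=snap(n); P=cloud(n,d)*1000; h=cv2.cvtColor(im,cv2.COLOR_RGB2HSV); ok=np.hypot(P[...,0]-cx,P[...,1]-cy)<75
        dark=ok&(h[...,2]<60)&(P[...,2]>85+dz)&(P[...,2]<115+dz)
        q=P[dark][:,:2]; _,_,vt=np.linalg.svd(q-q.mean(0)); print(n,'bar',len(q),q.mean(0).round(1),'yaw',np.rad2deg(np.arctan(vt[0,1]/vt[0,0])).round(1))
        o=ok&cv2.inRange(h,(5,150,60),(22,255,255)).astype(bool)&(P[...,2]>110+dz); q=P[o]
        if len(q)<10: print('no orange'); continue
        t=q[q[:,2]>142+dz]; print(' hub',len(q),'z',np.percentile(q[:,2],[5,95]).round(1),'top',[np.round(v,1) for v in cv2.minAreaRect(np.float32(t[:,:2]))] if len(t)>8 else '')
        b=ok&(cv2.inRange(h,(100,90,40),(125,255,255))>0)&(abs(P[...,2]-65)<7)
        if b.sum()>20: print(' holder',b.sum(),[np.round(v,1) for v in cv2.minAreaRect(np.float32(P[b][:,:2]))])
E
python3 - <<'E'
from key import *
key(); to(414.5,306,160,92)
E
```

```text
top bar 52 [397.2 304.2] yaw 4.3
 hub 99 z [139.2 154.9] top [array([415.2, 306.3]), array([23.3, 23.1]), np.float64(6.3)]
 holder 200 [array([412.5, 303.5]), array([55.8, 56.8]), np.float64(2.3)]
side bar 98 [412.9 308.9] yaw 3.9
 hub 133 z [113.5 151.6] top [array([416.8, 308.7]), array([21.9, 33. ]), np.float64(4.9)]
 holder 232 [array([414.6, 312.1]), array([57. , 52.9]), np.float64(5.7)]
t 38.1 tcp [513.1  50.9 174.2] w 0.873 F [-0.  -0.1 -0.8] turn [-4.39 -0.02 -0.19] shift [ 1.42  8.96 25.84] q6 -1.48
```

The hub is at about (415.2, 307) with yaw about 4.2°. I'll approach with the jaws across y.

Emit:
carry_out(offset=[[0,1.6,4],[0,1.6,4],[0,1.6,4],[0,1.6,4],[0,1.6,4]], delta_rot=[[-6.6,0,0],[0,0,0],[0,0,0],[0,0,0],[0,0,0]])

```text
time: 38.48
tool_pos: [0.4257, 0.2412, 0.1749]
tcp_rot: [-1.262, 1.176, 1.263]
wrist_force: [0.7, 1.1, 0.4]
width: 0.993
```

Emit:
carry_out(offset=[[0,0,4],[0,0,1.5],[0,0,0],[0,0,0],[0,0,0]], delta_rot=[[0,0,0],[0,0,0],[0,0,0],[0,0,0],[0,0,0]])

```text
time: 38.9
tool_pos: [0.4226, 0.2941, 0.1752]
tcp_rot: [-1.264, 1.176, 1.264]
wrist_force: [0.7, -0.3, 0.3]
width: 1.002
```

```bash
python3 - <<'E'
from h import *
to(415.2,307,84,94.2)
E
```

```text
t 38.9 tcp [422.6 294.1 175.2] w 1.002 F [ 0.7 -0.3  0.3] turn [ 0.03 -0.1  -0.1 ] shift [9.12 0.65 1.34] q6 -1.08
```

Emit:
carry_out(offset=[[0,0.65,1.3],[2,0,0],[2,0,0],[2,0,0],[0,0,0]], delta_rot=[[0,0,0],[0,0,0],[0,0,0],[0,0,0],[0,0,0]])

```text
time: 39.32
tool_pos: [0.4128, 0.304, 0.1117]
tcp_rot: [-1.262, 1.183, 1.265]
wrist_force: [-0.8, -1.0, -1.6]
width: 0.999
```

Emit:
carry_out(offset=[[1,0,0],[1,0,0],[0.9,0,0],[0,0,0],[0,0,0]], delta_rot=[[0,0,0],[0,0,0],[0,0,0],[0,0,0],[0,0,0]])

```text
time: 39.73
tool_pos: [0.4152, 0.3074, 0.0869]
tcp_rot: [-1.263, 1.174, 1.264]
wrist_force: [-0.7, 0.8, 0.8]
width: 0.998
```

```bash
python3 - <<'E'
from h import *
to(415.2,307,84,94.2)
im,d=snap('side'); save(cv2.resize(im[270:370,290:410],(720,600),interpolation=2),'k1.png')
E
```

```text
t 39.7 tcp [415.2 307.4  86.9] w 0.998 F [-0.7  0.8  0.8] turn [ 0.03 -0.03 -0.04] shift [ 0.29  0.   -0.04] q6 -1.06
```

View pics/k1.png

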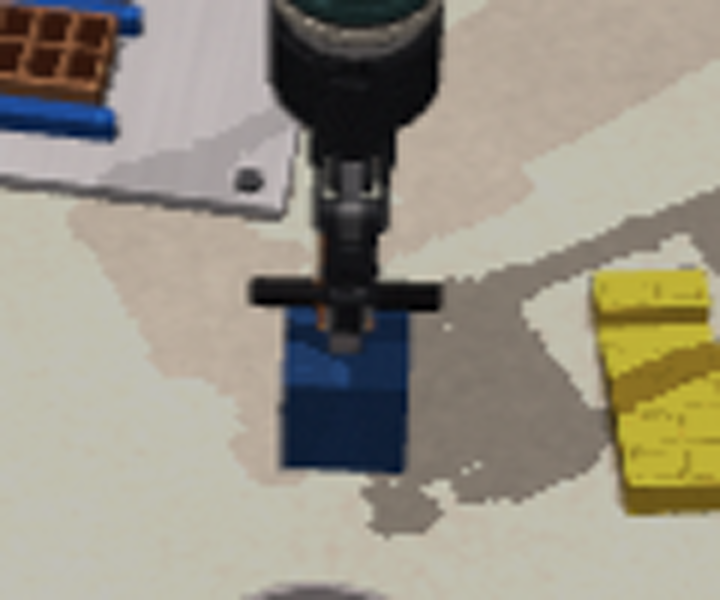

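Emit:
carry_out(offset=[[0,0,0],[0,0,0],[0,0,0],[0,0,0],[0,0,0]], delta_rot=[[0,0,0],[0,0,0],[0,0,0],[0,0,0],[0,0,0]], fingers=-1, newtons=90)

```text
time: 40.2
tool_pos: [0.4156, 0.3077, 0.0876]
tcp_rot: [-1.264, 1.173, 1.263]
wrist_force: [0.4, 0.3, 14.1]
width: 0.299
```

Emit:
carry_out(offset=[[0,0,0],[0,0,0],[0,0,0],[0,0,0],[0,0,0]], delta_rot=[[0,0,0],[0,0,0],[0,0,0],[0,0,0],[0,0,0]])

```text
time: 40.62
tool_pos: [0.4157, 0.3071, 0.0878]
tcp_rot: [-1.264, 1.174, 1.263]
wrist_force: [-0.6, -5.4, 6.0]
width: 0.29
```

```bash
python3 - <<'E'
from h import *
s=read_state(); print(s['torque'].round(2)); to(415.2,307,87,94.2)
E
```

```text
[-0.82  0.08 -0.04]
t 40.6 tcp [415.7 307.1  87.8] w 0.29 F [-0.6 -5.4  6. ] turn [ 0.04 -0.06  0.02] shift [ 0.08  0.05 -0.01] q6 -1.06
```

Emit:
carry_out(offset=[[-1,0,0],[-1.5,0,0],[-2,0,0],[-2,0,0],[-2,0,0]], delta_rot=[[0,0,0],[0,0,0],[0,0,0],[0,0,0],[0,0,0]])

```text
time: 41.03
tool_pos: [0.4144, 0.3077, 0.1723]
tcp_rot: [-1.262, 1.175, 1.265]
wrist_force: [1.1, -0.5, -3.9]
width: 0.292
```

Emit:
carry_out(offset=[[-2,0,0],[-2,0,0],[-2,0,0],[-1,0,0],[0,0,0]], delta_rot=[[0,0,0],[0,0,0],[0,0,0],[0,0,0],[0,0,0]])

```text
time: 41.45
tool_pos: [0.4165, 0.309, 0.245]
tcp_rot: [-1.263, 1.168, 1.262]
wrist_force: [0.7, 1.6, -3.2]
width: 0.287
```

```bash
python3 - <<'E'
from key import *
key(dz=155); to(650,25.5,243,83)
E
```

```text
top bar 11 [415.7 307.9] yaw 1.3
no orange
side bar 113 [416.2 310.9] yaw 5.0
 hub 10 z [265.6 279.2] top 
 holder 330 [array([415.2, 305. ]), array([56.5, 65.1]), np.float64(4.5)]
t 41.5 tcp [414.9 307.7 241.5] w 0.29 F [-0.1 -0.9 -4.5] turn [11.25 -0.   -0.05] shift [ -0.15 -26.77 -25.15] q6 -1.06
```

Emit:
carry_out(offset=[[0,0,0],[0,0,0],[0,-3,-2.6],[0,-3,-2.6],[0,-3,-2.6]], delta_rot=[[6.85,0,0],[6.85,0,0],[0,0,0],[0,0,0],[0,0,0]])

```text
time: 41.97
tool_pos: [0.4903, 0.2152, 0.2397]
tcp_rot: [-1.088, 1.285, 1.09]
wrist_force: [1.1, 0.6, -4.5]
width: 0.289
```

Emit:
carry_out(offset=[[0,-3,-2.6],[0,-3,-2.6],[0,-3,-2.6],[0,-3,-2.6],[0,-3,-2.6]], delta_rot=[[0,0,0],[0,0,0],[0,0,0],[0,0,0],[0,0,0]])

```text
time: 42.38
tool_pos: [0.6174, 0.0614, 0.2393]
tcp_rot: [-1.085, 1.286, 1.09]
wrist_force: [1.0, 1.1, -3.0]
width: 0.29
```

Emit:
carry_out(offset=[[0,-3,-2.6],[0,0,0],[0,0,0],[0,0,0],[0,0,0]], delta_rot=[[0,0,0],[0,0,0],[0,0,0],[0,0,0],[0,0,0]])

```text
time: 42.8
tool_pos: [0.6419, 0.0334, 0.2406]
tcp_rot: [-1.086, 1.285, 1.09]
wrist_force: [-0.1, 0.1, -3.9]
width: 0.29
```

```bash
python3 - <<'E'
from h import *
im,d=snap('side'); save(cv2.resize(im[140:290,200:380],(720,600),interpolation=2),'k2.png')
to(649.6,25.6,242,80.5)
# collar rim from the saved start views
for n in('top','side'):
    P=cloud(n,np.load(n+'0.npy'))*1000; q=P[(np.hypot(P[...,0]-650,P[...,1]-25)<35)&(P[...,2]>118)&(P[...,2]<132)]
    print(n,len(q),[np.round(v,1) for v in cv2.minEnclosingCircle(np.float32(q[:,:2]))])
E
```

```text
t 42.9 tcp [642.1  33.7 241.2] w 0.289 F [-0.9 -0.4 -3.5] turn [ 0.11  0.   -0.12] shift [-0.08 -0.88 -0.67] q6 -1.39
top 106 [array([650. ,  24.6]), np.float64(20.7)]
side 79 [array([649. ,  28.1]), np.float64(24.0)]
```

View pics/k2.png

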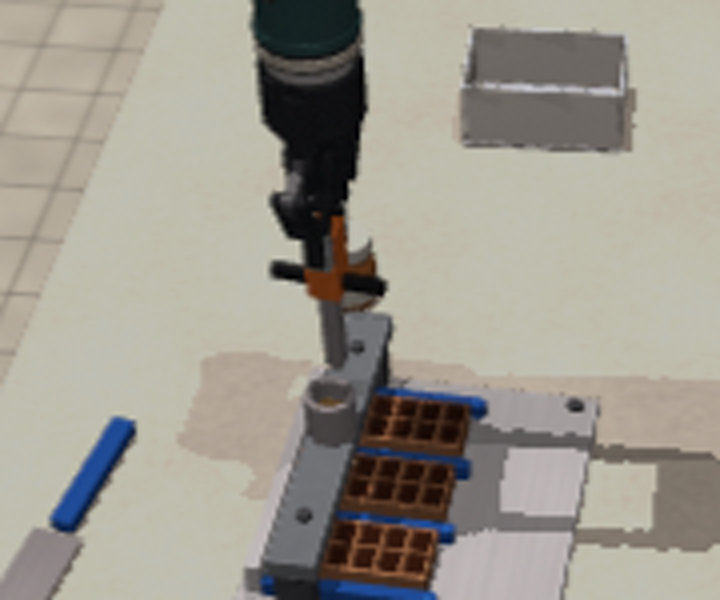

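Emit:
carry_out(offset=[[0,-0.9,-0.67],[0,0,0],[1.5,0,0],[1.5,0,0],[0,0,0]], delta_rot=[[0,0,0],[0,0,0],[0,0,0],[0,0,0],[0,0,0]])

```text
time: 43.27
tool_pos: [0.6488, 0.0248, 0.2089]
tcp_rot: [-1.085, 1.287, 1.091]
wrist_force: [-0.4, -0.4, -5.4]
width: 0.286
```

Emit:
carry_out(offset=[[0.5,0,0],[0.5,0,0],[0.5,0,0],[0,0,0],[0,0,0]], delta_rot=[[0,0,0],[0,0,0],[0,0,0],[0,0,0],[0,0,0]])

```text
time: 43.68
tool_pos: [0.651, 0.0245, 0.1973]
tcp_rot: [-1.087, 1.283, 1.087]
wrist_force: [-0.9, -0.2, -4.3]
width: 0.287
```

```bash
python3 - <<'E'
from h import *
to(649.8,25.6,167,80.5)
E
```

```text
t 43.7 tcp [651.   24.5 197.3] w 0.287 F [-0.9 -0.2 -4.3] turn [ 0.04 -0.   -0.01] shift [3.03 0.13 0.09] q6 -1.41
```

Emit:
carry_out(offset=[[0.3,0.1,0.1],[0.3,0,0],[0.3,0,0],[0.3,0,0],[0,0,0]], delta_rot=[[0,0,0],[0,0,0],[0,0,0],[0,0,0],[0,0,0]])

```text
time: 44.1
tool_pos: [0.6496, 0.0256, 0.1842]
tcp_rot: [-1.086, 1.284, 1.088]
wrist_force: [-0.2, 0.0, -4.6]
width: 0.286
```

Emit:
carry_out(offset=[[0.2,0,0],[0.2,0,0],[0.2,0,0],[0.2,0,0],[0,0,0]], delta_rot=[[0,0,0],[0,0,0],[0,0,0],[0,0,0],[0,0,0]])

```text
time: 44.52
tool_pos: [0.6505, 0.0257, 0.177]
tcp_rot: [-1.087, 1.282, 1.086]
wrist_force: [0.8, 0.2, -5.1]
width: 0.29
```

Emit:
carry_out(offset=[[0.2,0,0],[0.2,0,0],[0.2,0,0],[0,0,0],[0,0,0]], delta_rot=[[0,0,0],[0,0,0],[0,0,0],[0,0,0],[0,0,0]])

```text
time: 44.93
tool_pos: [0.6503, 0.0257, 0.1709]
tcp_rot: [-1.087, 1.283, 1.087]
wrist_force: [1.3, -0.1, -5.3]
width: 0.287
```

Emit:
carry_out(offset=[[0,0,0],[0,0,0],[0,0,0],[0,0,0],[0,0,0]], delta_rot=[[5,0,0],[5,0,0],[5,0,0],[5,0,0],[0,0,0]])

```text
time: 45.35
tool_pos: [0.6514, 0.0258, 0.1714]
tcp_rot: [-0.822, 1.408, 0.82]
wrist_force: [4.7, 0.4, -5.4]
width: 0.288
```

```bash
python3 - <<'E'
from h import *
s=read_state(); print(s['torque'].round(2)); to(649.8,25.6,170,60.5)
E
```

```text
[ 0.31 -1.12  0.03]
t 45.4 tcp [651.4  25.8 171.4] w 0.288 F [ 4.7  0.4 -5.4] turn [-0.08  0.09  0.12] shift [ 0.14  0.13 -0.09] q6 -1.05
```

Emit:
carry_out(offset=[[0,-0.1,0],[0,0,0],[0,0,0],[0,0,0],[0,0,0]], delta_rot=[[7,0,0],[7,0,0],[7,0,0],[7,0,0],[7,0,0]])

```text
time: 45.77
tool_pos: [0.6522, 0.0248, 0.1715]
tcp_rot: [-0.348, 1.54, 0.346]
wrist_force: [4.5, -0.5, -6.7]
width: 0.29
```

Emit:
carry_out(offset=[[0,0,0],[0,0,0],[0,0,0],[0,0,0],[0,0,0]], delta_rot=[[7,0,0],[7,0,0],[7,0,0],[7,0,0],[7,0,0]])

```text
time: 46.18
tool_pos: [0.6522, 0.0238, 0.1714]
tcp_rot: [0.13, 1.564, -0.133]
wrist_force: [3.8, -2.7, -5.3]
width: 0.288
```

```bash
python3 - <<'E'
from h import *
s=read_state(); print(s['torque'].round(2)); to(650,25.6,170,-9.5)
im,d=snap('side'); save(cv2.resize(im[180:310,230:360],(600,600),interpolation=2),'k3.png')
E
```

```text
[-0.72 -1.16  0.13]
t 46.2 tcp [652.2  23.8 171.4] w 0.288 F [ 3.8 -2.7 -5.3] turn [-0.12  0.16  0.11] shift [ 0.14  0.14 -0.25] q6 0.17
```

View pics/k3.png

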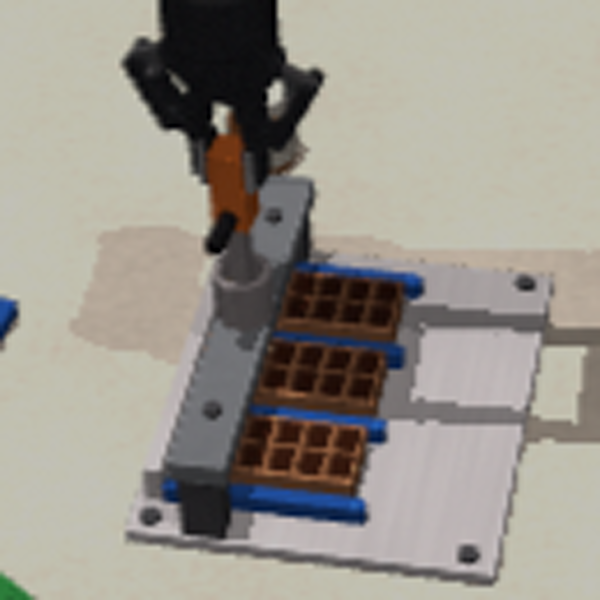

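Emit:
carry_out(offset=[[0,0,0],[0,0,0],[0,0,0],[0,0,0],[0,0,0]], delta_rot=[[7,0,0],[7,0,0],[7,0,0],[7,0,0],[7,0,0]])

```text
time: 46.65
tool_pos: [0.6516, 0.0231, 0.1714]
tcp_rot: [0.605, 1.482, -0.609]
wrist_force: [3.3, -4.6, -4.7]
width: 0.291
```

Emit:
carry_out(offset=[[0,0,0],[0,0,0],[0,0,0],[0,0,0],[0,0,0]], delta_rot=[[4,0,0],[4,0,0],[2,0,0],[0,0,0],[0,0,0]])

```text
time: 47.07
tool_pos: [0.6513, 0.0229, 0.1715]
tcp_rot: [0.735, 1.44, -0.74]
wrist_force: [2.2, -4.7, -4.9]
width: 0.289
```

```bash
python3 - <<'E'
from h import *
s=read_state(); print(s['torque'].round(2)); to(650,25.6,170,-54.5)
E
```

```text
[-1.24 -0.71  0.04]
t 47.1 tcp [651.3  22.9 171.5] w 0.289 F [ 2.2 -4.7 -4.9] turn [0.34 0.19 0.1 ] shift [ 0.15  0.05 -0.29] q6 0.95
```

Emit:
carry_out(offset=[[0,0,0],[0,0,0],[0,0,0],[0,0,0],[0,0,0]], delta_rot=[[2,0,0],[2,0,0],[0,0,0],[0,0,0],[0,0,0]])

```text
time: 47.48
tool_pos: [0.6512, 0.0229, 0.1714]
tcp_rot: [0.788, 1.42, -0.793]
wrist_force: [2.4, -4.8, -4.1]
width: 0.289
```

```bash
python3 - <<'E'
from h import *
s=read_state(); print(s['torque'].round(2)); to(650,25.6,170,-58.5)
E
```

```text
[-1.29 -0.67  0.05]
t 47.5 tcp [651.2  22.9 171.4] w 0.289 F [ 2.4 -4.8 -4.1] turn [0.34 0.19 0.11] shift [ 0.14  0.04 -0.3 ] q6 1.02
```

Emit:
carry_out(offset=[[0,0,0],[0,0,0],[0,0,0],[0,0,0],[0,0,0]], delta_rot=[[2,0,0],[2,0,0],[0,0,0],[0,0,0],[0,0,0]])

```text
time: 47.9
tool_pos: [0.651, 0.0228, 0.1714]
tcp_rot: [0.841, 1.399, -0.847]
wrist_force: [2.9, -3.5, -4.7]
width: 0.288
```

```bash
python3 - <<'E'
from h import *
s=read_state(); print(s['torque'].round(2)); to(650,25.6,170,-62.5)
E
```

```text
[-1.35 -0.65  0.1 ]
t 47.9 tcp [651.   22.8 171.4] w 0.288 F [ 2.9 -3.5 -4.7] turn [0.36 0.2  0.11] shift [ 0.14  0.04 -0.3 ] q6 1.09
```

Emit:
carry_out(offset=[[0,0,0],[0,0,0],[0,0,0],[0,0,0],[0,0,0]], delta_rot=[[2,0,0],[2,0,0],[0,0,0],[0,0,0],[0,0,0]])

```text
time: 48.32
tool_pos: [0.6509, 0.0227, 0.1714]
tcp_rot: [0.894, 1.376, -0.9]
wrist_force: [1.7, -4.6, -4.3]
width: 0.289
```

```bash
python3 - <<'E'
from key import *
s=read_state(); print(s['torque'].round(2)); to(650,25.6,170,-66.5)
key(650,25,81)
E
```

```text
[-1.34 -0.48  0.24]
t 48.3 tcp [650.9  22.7 171.4] w 0.289 F [ 1.7 -4.6 -4.3] turn [0.38 0.21 0.12] shift [ 0.14  0.03 -0.3 ] q6 1.15
top bar 41 [625.5  14. ] yaw 29.8
no orange
side bar 79 [645.5  24.4] yaw 24.9
 hub 30 z [191.7 231.4] top
```

Emit:
carry_out(offset=[[0,0,0],[0,0,0],[0,0,0],[0,0,0],[0,0,0]], delta_rot=[[2,0,0],[2,0,0],[0,0,0],[0,0,0],[0,0,0]])

```text
time: 48.83
tool_pos: [0.6508, 0.0227, 0.1714]
tcp_rot: [0.946, 1.352, -0.952]
wrist_force: [1.9, -5.4, -3.9]
width: 0.29
```

```bash
python3 - <<'E'
from h import *
s=read_state(); print(s['torque'].round(2)); to(650,25.6,170,-70.5)
im,d=snap('side'); P=cloud('side',d)*1000; h=cv2.cvtColor(im,cv2.COLOR_RGB2HSV)
r=(cv2.inRange(h,(0,120,50),(4,255,255))|cv2.inRange(h,(172,120,50),(180,255,255)))>0
q=P[r&(abs(P[...,0]-650)<40)&(abs(P[...,1]-25)<140)]; print('red',len(q),np.nanpercentile(q[:,2],[5,50,95]) if len(q) else '')
save(cv2.resize(im[180:310,230:360],(600,600),interpolation=2),'k4.png')
E
```

```text
[-1.38 -0.45  0.48]
t 48.8 tcp [650.8  22.7 171.4] w 0.29 F [ 1.9 -5.4 -3.9] turn [0.42 0.23 0.12] shift [ 0.14  0.02 -0.3 ] q6 1.22
red 0
```

View pics/k4.png

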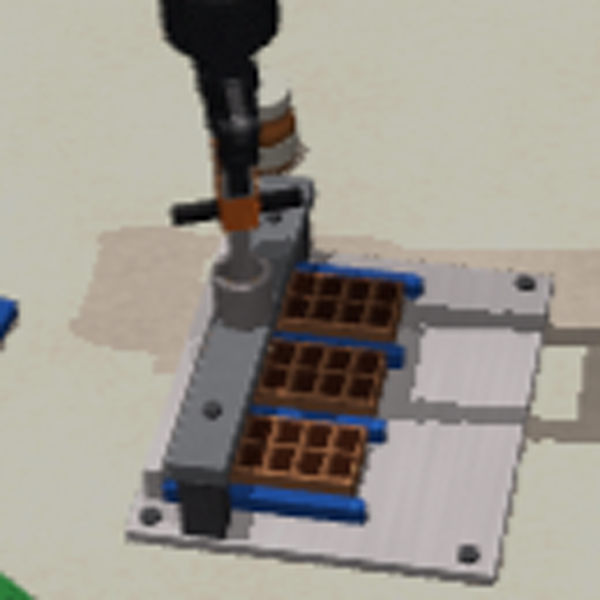

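The torque climbed to 0.48 Nm at the stop after about 150° of turn, so the screw is tight. I'll relax the twist, lift out and turn back for the return.

Emit:
carry_out(offset=[[0,0,0],[0,0,0],[-0.4,0,0],[-0.8,0,0],[-1,0,0]], delta_rot=[[-4,0,0],[-4,0,0],[0,0,0],[0,0,0],[0,0,0]])

```text
time: 49.3
tool_pos: [0.6492, 0.0246, 0.1918]
tcp_rot: [0.844, 1.405, -0.848]
wrist_force: [-0.2, 1.1, -3.6]
width: 0.286
```

Emit:
carry_out(offset=[[-1.5,0,0],[-1.5,0,0],[-1.5,0,0],[-1,0,0],[0,0,0]], delta_rot=[[0,0,0],[0,0,0],[0,0,0],[0,0,0],[0,0,0]])

```text
time: 49.72
tool_pos: [0.6523, 0.0254, 0.2522]
tcp_rot: [0.848, 1.396, -0.844]
wrist_force: [0.4, -0.6, -2.3]
width: 0.291
```

```bash
python3 - <<'E'
from h import *
s=read_state(); print(s['torque'].round(2)); to(415.7,307.1,242,94.2)
E
```

```text
[ 0.01 -0.07 -0.02]
t 49.7 tcp [652.3  25.4 252.2] w 0.291 F [ 0.4 -0.6 -2.3] turn [-1.5653e+02  3.6000e-01  8.0000e-02] shift [ 1.02 21.53 29.83] q6 1.09
```

Emit:
carry_out(offset=[[0,0,0],[0,0,0],[0,0,0],[0,0,0],[0,0,0]], delta_rot=[[-7.1,0,0],[-7.1,0,0],[-7.1,0,0],[-7.1,0,0],[-7.1,0,0]])

```text
time: 50.13
tool_pos: [0.6501, 0.0253, 0.2471]
tcp_rot: [0.363, 1.543, -0.363]
wrist_force: [-0.4, 0.0, -4.4]
width: 0.288
```

Emit:
carry_out(offset=[[0,0,0],[0,0,0],[0,0,0],[0,0,0],[0,0,0]], delta_rot=[[-7.1,0,0],[-7.1,0,0],[-7.1,0,0],[-7.1,0,0],[-7.1,0,0]])

```text
time: 50.55
tool_pos: [0.65, 0.0253, 0.247]
tcp_rot: [-0.123, 1.57, 0.124]
wrist_force: [0.1, -0.7, -3.5]
width: 0.287
```

Emit:
carry_out(offset=[[0,0,0],[0,0,0],[0,0,0],[0,0,0],[0,0,0]], delta_rot=[[-7.1,0,0],[-7.1,0,0],[-7.1,0,0],[-7.1,0,0],[-7.1,0,0]])

```text
time: 50.97
tool_pos: [0.65, 0.0253, 0.247]
tcp_rot: [-0.606, 1.487, 0.608]
wrist_force: [-0.6, 0.7, -3.6]
width: 0.291
```

Emit:
carry_out(offset=[[0,0,0],[0,0,0],[0,0,0],[0,0,0],[0,0,0]], delta_rot=[[-7.1,0,0],[-7.1,0,0],[-7.1,0,0],[-7.1,0,0],[-7.1,0,0]])

```text
time: 51.38
tool_pos: [0.65, 0.0253, 0.2471]
tcp_rot: [-1.078, 1.289, 1.081]
wrist_force: [-0.2, 0.6, -3.0]
width: 0.288
```

Emit:
carry_out(offset=[[0,0,0],[0,0,0],[0,2.3,3.2],[0,2.3,3.2],[0,2.3,3.2]], delta_rot=[[-7.1,0,0],[-7.1,0,0],[0,0,0],[0,0,0],[0,0,0]])

```text
time: 51.8
tool_pos: [0.5742, 0.1168, 0.2469]
tcp_rot: [-1.255, 1.18, 1.259]
wrist_force: [-0.4, 0.7, -3.5]
width: 0.289
```

Emit:
carry_out(offset=[[0,2.3,3.2],[0,2.3,3.2],[0,2.3,3.2],[0,2.3,3.2],[0,2.3,3.2]], delta_rot=[[0,0,0],[0,0,0],[0,0,0],[0,0,0],[0,0,0]])

```text
time: 52.22
tool_pos: [0.4484, 0.2694, 0.2475]
tcp_rot: [-1.258, 1.179, 1.259]
wrist_force: [0.2, 0.8, -3.9]
width: 0.291
```

Emit:
carry_out(offset=[[0,2.3,3.2],[0,0,0],[0,0,0],[0,0,0],[0,0,0]], delta_rot=[[0,0,0],[0,0,0],[0,0,0],[0,0,0],[0,0,0]])

```text
time: 52.63
tool_pos: [0.426, 0.2981, 0.2479]
tcp_rot: [-1.257, 1.179, 1.257]
wrist_force: [1.1, -0.2, -3.6]
width: 0.284
```

```bash
python3 - <<'E'
from h import *
to(415.7,307.1,170,94.2)
E
```

```text
t 52.6 tcp [426.  298.1 247.9] w 0.284 F [ 1.1 -0.2 -3.6] turn [-0.48 -0.05 -0.03] shift [7.79 0.96 0.97] q6 -1.07
```

Emit:
carry_out(offset=[[0,0.95,0.95],[0,0,0],[2.5,0,0],[2.5,0,0],[2.5,0,0]], delta_rot=[[-0.5,0,0],[0,0,0],[0,0,0],[0,0,0],[0,0,0]])

```text
time: 53.05
tool_pos: [0.4167, 0.3075, 0.1732]
tcp_rot: [-1.263, 1.172, 1.262]
wrist_force: [0.1, -0.3, -4.4]
width: 0.289
```

Emit:
carry_out(offset=[[0,0,0],[0,0,0],[0,0,0],[0,0,0],[0,0,0]], delta_rot=[[0,0,0],[0,0,0],[0,0,0],[0,0,0],[0,0,0]])

```text
time: 53.47
tool_pos: [0.4171, 0.3086, 0.1756]
tcp_rot: [-1.263, 1.17, 1.262]
wrist_force: [0.2, 0.0, -3.6]
width: 0.286
```

```bash
python3 - <<'E'
from h import *
to(415.7,307.1,140,94.2)
im,d=snap('side'); save(cv2.resize(im[270:370,290:410],(720,600),interpolation=2),'k5.png')
E
```

```text
t 53.5 tcp [417.1 308.6 175.6] w 0.286 F [ 0.2  0.  -3.6] turn [0.03 0.11 0.19] shift [ 3.56  0.15 -0.14] q6 -1.06
```

View pics/k5.png

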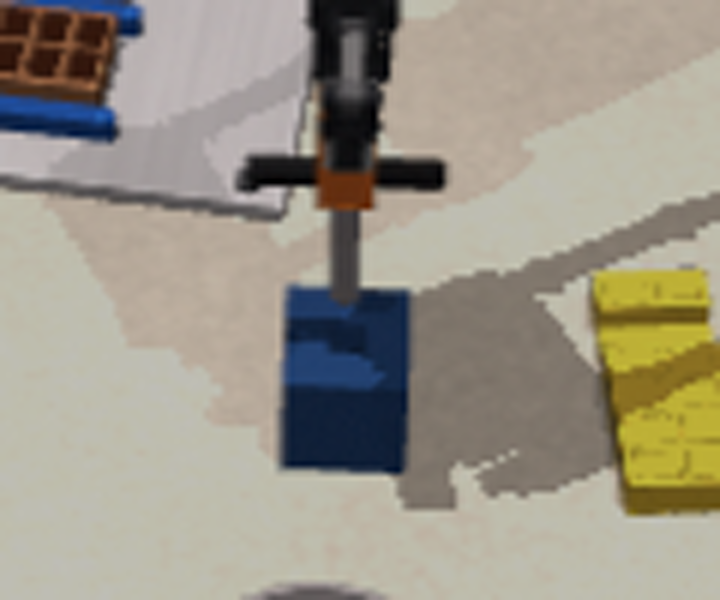

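The key hangs upright over the holder. I'll lower it slowly.

Emit:
carry_out(offset=[[0.5,0.15,-0.13],[1,0,0],[0.8,0,0],[0.3,0,0],[0,0,0]], delta_rot=[[0,0.1,0.2],[0,0,0],[0,0,0],[0,0,0],[0,0,0]])

```text
time: 53.93
tool_pos: [0.4128, 0.3055, 0.1452]
tcp_rot: [-1.263, 1.181, 1.267]
wrist_force: [-1.1, -0.9, -4.4]
width: 0.289
```

Emit:
carry_out(offset=[[0.3,0,0],[0.3,0,0],[0.3,0,0],[0.3,0,0],[0,0,0]], delta_rot=[[0,0,0],[0,0,0],[0,0,0],[0,0,0],[0,0,0]])

```text
time: 54.35
tool_pos: [0.4146, 0.3066, 0.1351]
tcp_rot: [-1.263, 1.176, 1.265]
wrist_force: [0.8, 1.2, -5.3]
width: 0.285
```

```bash
python3 - <<'E'
from h import *
to(415.7,307.1,88,94.2)
E
```

```text
t 54.4 tcp [414.6 306.6 135.1] w 0.285 F [ 0.8  1.2 -5.3] turn [ 0.04 -0.08 -0.14] shift [ 4.71 -0.12  0.04] q6 -1.06
```

Emit:
carry_out(offset=[[0.5,-0.05,0],[0.6,0,0],[0.6,0,0],[0.6,0,0],[0,0,0]], delta_rot=[[0,0,0],[0,0,0],[0,0,0],[0,0,0],[0,0,0]])

```text
time: 54.77
tool_pos: [0.4144, 0.3062, 0.1107]
tcp_rot: [-1.263, 1.178, 1.265]
wrist_force: [2.0, 0.7, -6.8]
width: 0.293
```

Emit:
carry_out(offset=[[0.6,0,0],[0.5,0,0],[0.5,0,0],[0.4,0,0],[0,0,0]], delta_rot=[[0,0,0],[0,0,0],[0,0,0],[0,0,0],[0,0,0]])

```text
time: 55.18
tool_pos: [0.4144, 0.3063, 0.0913]
tcp_rot: [-1.263, 1.177, 1.265]
wrist_force: [2.8, 0.6, -6.3]
width: 0.285
```

Emit:
carry_out(offset=[[0.1,0,0],[0.1,0,0],[0,0,0],[0,0,0],[0,0,0]], delta_rot=[[0,0,0],[0,0,0],[0,0,0],[0,0,0],[0,0,0]])

```text
time: 55.6
tool_pos: [0.4145, 0.3063, 0.0903]
tcp_rot: [-1.263, 1.177, 1.265]
wrist_force: [1.7, 0.6, -5.0]
width: 0.291
```

Emit:
carry_out(offset=[[0.1,0,0],[0.1,0,0],[0,0,0],[0,0,0],[0,0,0]], delta_rot=[[0,0,0],[0,0,0],[0,0,0],[0,0,0],[0,0,0]])

```text
time: 56.02
tool_pos: [0.4145, 0.3063, 0.0883]
tcp_rot: [-1.263, 1.177, 1.265]
wrist_force: [1.3, 0.6, -4.5]
width: 0.289
```

Emit:
carry_out(offset=[[0.1,0,0],[0.1,0,0],[0,0,0],[0,0,0],[0,0,0]], delta_rot=[[0,0,0],[0,0,0],[0,0,0],[0,0,0],[0,0,0]])

```text
time: 56.43
tool_pos: [0.415, 0.3066, 0.0879]
tcp_rot: [-1.264, 1.176, 1.265]
wrist_force: [0.4, -1.9, 6.0]
width: 0.286
```

It has bottomed out (Fz +6 N at TCP z 87.9). I'll release and lift straight up.

Emit:
carry_out(offset=[[0,0,0],[0,0,0],[0,0,0],[0,0,0],[0,0,0]], delta_rot=[[0,0,0],[0,0,0],[0,0,0],[0,0,0],[0,0,0]], fingers=1)

```text
time: 56.85
tool_pos: [0.4141, 0.3062, 0.086]
tcp_rot: [-1.263, 1.178, 1.266]
wrist_force: [-0.8, -0.2, 0.3]
width: 0.97
```

Emit:
carry_out(offset=[[0,0,0],[-1,0,0],[-2,0,0],[-3,0,0],[-4,0,0]], delta_rot=[[0,0,0],[0,0,0],[0,0,0],[0,0,0],[0,0,0]])

```text
time: 57.27
tool_pos: [0.4126, 0.3051, 0.1849]
tcp_rot: [-1.263, 1.184, 1.268]
wrist_force: [0.4, 0.0, -0.8]
width: 1.001
```

Emit:
carry_out(offset=[[-4,0,0],[-4,0,0],[0,0,4],[0,0,4],[0,0,4]], delta_rot=[[0,0,0],[0,0,0],[0,0,0],[0,0,0],[0,0,0]])

```text
time: 57.68
tool_pos: [0.4069, 0.4279, 0.2692]
tcp_rot: [-1.261, 1.173, 1.263]
wrist_force: [0.3, -0.2, 0.6]
width: 0.997
```

Emit:
carry_out(offset=[[0,0,4],[0,0,4],[0,0,4],[0,0,0],[0,0,0]], delta_rot=[[0,0,0],[0,0,0],[0,0,0],[0,0,0],[0,0,0]])

```text
time: 58.1
tool_pos: [0.3964, 0.5476, 0.2651]
tcp_rot: [-1.266, 1.178, 1.267]
wrist_force: [-0.4, -0.8, -0.3]
width: 0.999
```

```bash
python3 - <<'E'
from key import *
key(); to(415,307,88,94)
M=np.array([[.9991,.0427,0],[-.0427,.9991,0],[0,0,1]])
for n in('top','side'):
    im,d=snap(n); P=cloud(n,d)*1000; h=cv2.cvtColor(im,cv2.COLOR_RGB2HSV); S=(P-[650,25.5,0])@M
    b=cv2.inRange(h,(3,90,20),(18,255,255))>0
    for y in(-76,0,76):
        q=S[b&(abs(S[...,1]-y)<34)&(abs(S[...,0]+60)<60)&(S[...,2]>24)&(S[...,2]<50)]; print(n,y,len(q),np.percentile(q[:,0],[2,98]).round(),np.percentile(q[:,1],[2,98]).round(),np.median(q[:,2]).round(1))
    r=(cv2.inRange(h,(0,130,40),(3,255,255))|cv2.inRange(h,(172,130,40),(180,255,255)))>0
    print('red',(r&(abs(S[...,0])<40)&(abs(S[...,1])<150)).sum())
    if n=='side':
        a=cv2.resize(im[215:330,240:385],(800,600),interpolation=2); save(a,'f1.png')
E
```

```text
top bar 59 [398.1 304.4] yaw 4.1
 hub 96 z [140.4 152.4] top [array([417. , 306.3]), array([24.9, 21.9]), np.float64(2.3)]
 holder 202 [array([412.5, 302.9]), array([56. , 57.3]), np.float64(0.9)]
side bar 38 [424.  310.8] yaw 2.8
no orange
t 58.2 tcp [397.2 545.4 266. ] w 1.001 F [-0.8 -0.4  0.1] turn [ 0.25 -0.16 -0.21] shift [ 17.8   -0.11 -23.91] q6 -0.74
top -76 280 [-93. -30.] [-96. -49.] 35.9
top 0 317 [-99. -32.] [-23.  25.] 36.2
top 76 298 [-93. -29.] [ 52. 101.] 35.9
red 0
side -76 316 [-94. -12.] [-100.  -44.] 35.6
side 0 363 [-100.  -16.] [-27.  31.] 35.7
side 76 387 [-94. -12.] [ 52. 107.] 35.6
red 0
```

View pics/f1.png

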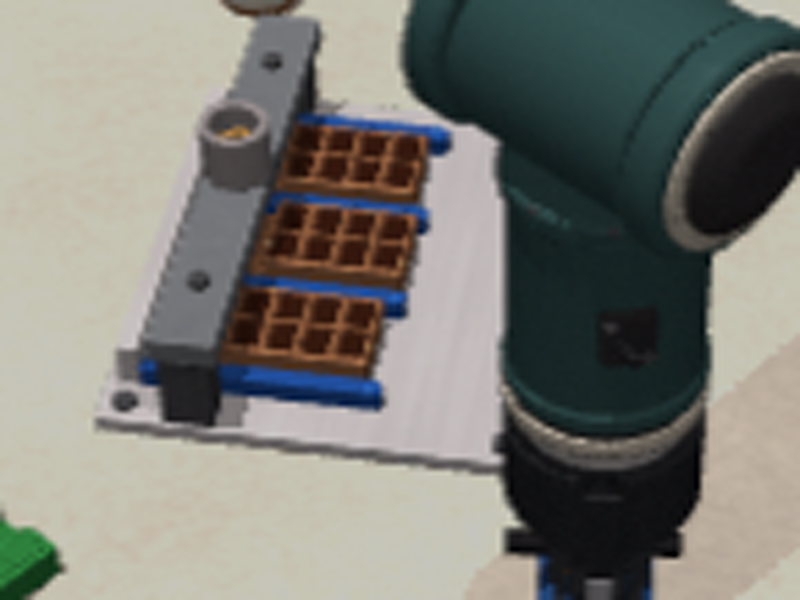

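The middle mould's rear now sits at x = -99 to -100 mm, while the other two are at -93 to -94. It was in line in the pictures during tightening, so it was knocked back after the bar came down. I'll push it home again.

Emit:
carry_out(offset=[[0,-1,-3.9],[0,-1,-3.9],[0,-1,-3.9],[0,-1,-3.9],[0,-1,-3.9]], delta_rot=[[6.8,0,0],[0,0,0],[0,0,0],[0,0,0],[0,0,0]], fingers=-1)

```text
time: 58.72
tool_pos: [0.4432, 0.3471, 0.2669]
tcp_rot: [-1.176, 1.233, 1.176]
wrist_force: [1.9, 0.0, 0.8]
width: 0.3
```

Emit:
carry_out(offset=[[0,-1,-3.9],[0,-1,-3.9],[0,-1,-3.9],[0,-1,-3.9],[0,-1,-3.9]], delta_rot=[[0,0,0],[0,0,0],[0,0,0],[0,0,0],[0,0,0]])

```text
time: 59.13
tool_pos: [0.4838, 0.1501, 0.2673]
tcp_rot: [-1.176, 1.233, 1.175]
wrist_force: [1.3, 0.0, 0.1]
width: 0.004
```

Emit:
carry_out(offset=[[0,-1,-3.9],[0,-1,-3.9],[0,0,-3.9],[0,0,0],[0,0,0]], delta_rot=[[0,0,0],[0,0,0],[0,0,0],[0,0,0],[0,0,0]])

```text
time: 59.55
tool_pos: [0.4985, 0.0325, 0.2673]
tcp_rot: [-1.172, 1.236, 1.172]
wrist_force: [0.4, 0.1, 0.1]
width: 0.001
```

```bash
python3 - <<'E'
from h import *
to(515,31.2,-4,87.55)
E
```

```text
t 59.5 tcp [498.5  32.5 267.3] w 0.001 F [0.4 0.1 0.1] turn [-0.47 -0.12 -0.12] shift [27.13 -1.66 -0.06] q6 -1.5
```

Emit:
carry_out(offset=[[4,0,0],[4,0,0],[4,0,0],[4,0,0],[4,0,0]], delta_rot=[[-0.5,0,0],[0,0,0],[0,0,0],[0,0,0],[0,0,0]])

```text
time: 59.97
tool_pos: [0.4982, 0.036, 0.0657]
tcp_rot: [-1.184, 1.228, 1.183]
wrist_force: [0.7, -0.7, -0.0]
width: 0.001
```

Emit:
carry_out(offset=[[3,0,0],[2.5,0,0],[1.5,0,0],[0,0,0],[0,0,0]], delta_rot=[[0,0,0],[0,0,0],[0,0,0],[0,0,0],[0,0,0]])

```text
time: 60.38
tool_pos: [0.4971, 0.0357, -0.0038]
tcp_rot: [-1.182, 1.231, 1.186]
wrist_force: [-0.1, 0.1, -0.2]
width: 0.001
```

```bash
python3 - <<'E'
from h import *
to(538,30.4,-4,87.55)
E
```

```text
t 60.4 tcp [497.1  35.7  -3.8] w 0.001 F [-0.1  0.1 -0.2] turn [ 0.44 -0.11 -0.3 ] shift [ 0.02 -4.11 -0.36] q6 -1.51
```

Emit:
carry_out(offset=[[0,-1,-0.35],[0,-1,0],[0,-1,0],[0,-0.8,0],[0,0,0]], delta_rot=[[0,0,0],[0,0,0],[0,0,0],[0,0,0],[0,0,0]])

```text
time: 60.8
tool_pos: [0.5399, 0.0299, -0.002]
tcp_rot: [-1.184, 1.227, 1.181]
wrist_force: [0.6, -0.5, 0.2]
width: -0.01
```

Emit:
carry_out(offset=[[0,-0.2,0],[0,-0.2,0],[0,-0.2,0],[0,-0.2,0],[0,0,0]], delta_rot=[[0,0,0],[0,0,0],[0,0,0],[0,0,0],[0,0,0]])

```text
time: 61.22
tool_pos: [0.5436, 0.0297, -0.0039]
tcp_rot: [-1.182, 1.231, 1.185]
wrist_force: [-0.8, 0.5, -0.3]
width: 0.002
```

Emit:
carry_out(offset=[[0,-0.1,0],[0,-0.1,0],[0,-0.1,0],[0,0,0],[0,0,0]], delta_rot=[[0,0,0],[0,0,0],[0,0,0],[0,0,0],[0,0,0]])

```text
time: 61.63
tool_pos: [0.5447, 0.0297, -0.004]
tcp_rot: [-1.18, 1.233, 1.188]
wrist_force: [-7.5, 0.4, 5.3]
width: 0.004
```

Emit:
carry_out(offset=[[0,-0.1,0],[0,-0.1,0],[0,0,0],[0,0,0],[0,0,0]], delta_rot=[[0,0,0],[0,0,0],[0,0,0],[0,0,0],[0,0,0]])

```text
time: 62.05
tool_pos: [0.5447, 0.0297, -0.0042]
tcp_rot: [-1.179, 1.236, 1.19]
wrist_force: [-11.5, 0.0, 10.5]
width: -0.001
```

Emit:
carry_out(offset=[[0,2,0],[0,2,0],[-4,0,0],[-4,0,0],[-4,0,0]], delta_rot=[[0,0,0],[0,0,0],[0,0,0],[0,0,0],[0,0,0]])

```text
time: 62.47
tool_pos: [0.5084, 0.0312, 0.117]
tcp_rot: [-1.182, 1.231, 1.185]
wrist_force: [2.1, -1.6, 0.0]
width: 0.001
```

Emit:
carry_out(offset=[[-4,0,-4],[0,0,-4],[0,0,-4],[0,0,-4],[0,0,-4]], delta_rot=[[0,0,0],[0,0,0],[0,0,0],[0,0,0],[0,0,0]])

```text
time: 62.88
tool_pos: [0.5036, -0.16, 0.1475]
tcp_rot: [-1.186, 1.228, 1.182]
wrist_force: [-0.3, -0.1, 0.3]
width: -0.003
```

Emit:
carry_out(offset=[[0,0,0],[0,0,0],[0,0,0],[0,0,0],[0,0,0]], delta_rot=[[0,0,0],[0,0,0],[0,0,0],[0,0,0],[0,0,0]])

```text
time: 63.3
tool_pos: [0.503, -0.1567, 0.1463]
tcp_rot: [-1.184, 1.229, 1.186]
wrist_force: [-0.2, 0.5, 0.5]
width: 0.004
```

```bash
python3 - <<'E'
from key import *
key(); to(415,307,88,94)
M=np.array([[.9991,.0427,0],[-.0427,.9991,0],[0,0,1]])
for n in('top','side'):
    im,d=snap(n); P=cloud(n,d)*1000; h=cv2.cvtColor(im,cv2.COLOR_RGB2HSV); S=(P-[650,25.5,0])@M
    b=cv2.inRange(h,(3,90,20),(18,255,255))>0
    for y in(-76,0,76):
        q=S[b&(abs(S[...,1]-y)<34)&(abs(S[...,0]+60)<60)&(S[...,2]>24)&(S[...,2]<50)]; print(n,y,len(q),np.percentile(q[:,0],[2,98]).round(),np.percentile(q[:,1],[2,98]).round(),np.median(q[:,2]).round(1))
    if n=='side': save(cv2.resize(im[210:360,230:420],(760,600),interpolation=2),'f2.png')
E
```

```text
top bar 50 [396.2 304. ] yaw 4.1
 hub 93 z [139.5 154.5] top [array([417.3, 306.4]), array([25.7, 21.6]), np.float64(0.5)]
 holder 207 [array([412.6, 303.1]), array([55.7, 57.2]), np.float64(1.7)]
side bar 99 [412.7 309.3] yaw 4.6
 hub 144 z [113.6 151.4] top [array([416.7, 309. ]), array([22.1, 30.2]), np.float64(5.3)]
 holder 231 [array([414.6, 312.7]), array([56.4, 52.6]), np.float64(4.5)]
t 63.4 tcp [ 503.  -156.8  146.4] w 0.003 F [-0.4 -0.2  0.1] turn [-5.94 -0.1  -0.19] shift [ 5.84  5.55 46.88] q6 -1.88
top -76 323 [-94. -29.] [-96. -48.] 36.2
top 0 287 [-94. -30.] [-23.  25.] 36.0
top 76 301 [-93. -29.] [ 52. 101.] 36.5
side -76 313 [-94. -13.] [-100.  -44.] 35.5
side 0 360 [-94. -12.] [-26.  30.] 35.8
side 76 386 [-94. -12.] [ 51. 106.] 35.7
```

View pics/f2.png

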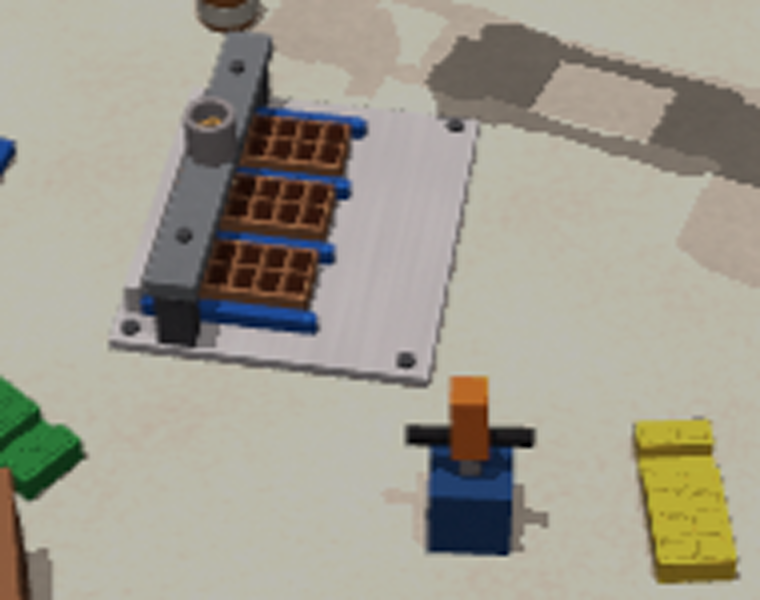

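All three rears are at -94 mm, and the key is seated just as it was at the start. Before handing in, I'll check numerically that the middle mould was home in k4, the picture taken at the screw's stop.

```bash
python3 - <<'E'
from h import *
im,d=snap('side'); now=cv2.resize(im[180:310,230:360],(600,600),interpolation=2)
k4=cv2.cvtColor(cv2.imread('pics/k4.png'),4); f1=None
for nm,a in(('now',now),('k4',k4)):
    m=cv2.inRange(cv2.cvtColor(a,cv2.COLOR_RGB2HSV),(3,90,20),(18,255,255))
    print(nm,[int(np.nonzero(m[y0:y1].any(0))[0].max()) for y0,y1 in((295,315),(365,385),(440,465))])
s=read_state(); print(s['time'],s['wrist_force'])
E
```

```text
now [402, 385, 365]
k4 [402, 385, 365]
63.55 [ 0.74777397 -0.09976336 -0.14593666]
```

The edges are identical, so every mould was home when the screw reached its stop. Handing in.

```bash
python3 -c "from workcell import *; print(finish_job())"
```

```text
the job is handed in; nothing more can be done
None
```

The job is done and handed in at about 64 s of the 210 s; no verdict was reported. I slid all three moulds home, grooved end first, each pressed against the end stop with 11–15 N. I then turned the screw clockwise with the key until the torque rose to 0.48 Nm at its stop, and put the key back fully down in its holder.

**Last checks:**
- **Moulds:** all three rear ends measured at -93 to -94 mm in the station frame, from both cameras (nominal -95). Their tops were at about 36 mm.
- **Key:** upright, with its hub top and yaw within measurement error of the start. It bottomed out at the same height it was picked up from.
- **Robot:** standing clear, with wrist force close to zero.

**What went wrong or disagreed:**
- The fingertips were about 25–30 mm higher than the reported tool position. The first grasp closed on nothing, and I offset for this from then on.
- After tightening, the middle mould was found 5–6 mm back, presumably knocked, so I pushed it home again. The picture taken at the screw's stop shows all three moulds exactly where they were in the final image.
- The screw value could not be read, and the red bar was not visible under the beam. That both are fully down rests on the turn of about 150° and the torque rise. The key turned some 7° further than I had estimated for the stop.
- I did not re-measure the bowl, jar and tub at the end. I planned every path to stay clear of them.

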